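Take apart two piles on the vanity counter

TASK

Two small piles were left on the vanity counter; take them apart and set each thing flat and centred on its own place: the black soap dish on the wooden board and the aluminium tin on the blue mat (each lengthwise along its place), the white-lidded amber jar on the round cork coaster, and the blue pot on the square grey tile. The green soap ends up lying lengthwise in the middle of the soap dish. Keep everything upright all the while and leave the lipstick rack where it stands.

Things in the scene. Friction and masses are not known exactly. Their poses are not given: they have to be found in the camera images.
- dish: Loose black ceramic soap dish, the bottom of one pile: 110 long (x) x 64 wide (y) mm, 0.24 kg. Its flat ribbed top is 22 mm above its underside; a low lip across each end (outer 7 mm of the length) rises to 28 mm, the long sides have none. The sides can be gripped from 6 to 22 mm height (below that is a smaller foot). Origin: centre of the underside; x along its length, z up.
- tin: Loose closed aluminium tin with a clip-on lid, the bottom of the other pile: 94 long (x) x 62 wide (y) x 22 mm high, flat top, 0.10 kg, stays shut. Origin: centre of the underside; x along its length, z up.
- jar: Loose round cream jar, amber with a flat white lid: 56 mm diameter, 34 mm high, 0.13 kg. At the start it stands on the dish or on the tin, whichever the pot is not on, with the soap on its lid. Origin: centre of the underside, z up.
- pot: Loose round blue lidded pot: 50 mm diameter, 34 mm high plus a small brass ball knob 12 mm wide to 43 mm, 0.12 kg. At the start it stands on the dish or on the tin. Origin: centre of the underside, z up.
- soap: Loose green bar of soap: 50 long (x) x 32 wide (y) x 18 mm high, 0.04 kg, at the start lying on the jar's lid. It may be set aside: the counter from x = 0.44 to 0.66 m and within 0.25 m either side of y = 0 (counter top at z = 0) holds nothing but listed things. Origin: centre of the underside; x along its length, z up.
- board: Place of the soap dish: wooden board fixed on the counter, 130 (x) x 88 (y) x 8 mm thick. Origin: centre of the underside; x along its length.
- mat: Place of the tin: blue rectangular mat fixed on the counter, 116 (x) x 84 (y) x 4 mm thick. Origin: centre of the underside; x along its length.
- coaster: Place of the jar: round cork coaster fixed on the counter, 84 mm diameter, 6 mm thick. Origin: centre of the underside.
- slab: Place of the pot: square dark grey tile fixed on the counter, 80 x 80 x 6 mm thick. Origin: centre of the underside.
- rack: Bystander, to be left alone: loose clear acrylic rack with three lipstick tubes in its slots (tubes do not come out), 50 (x) x 130 (y) mm, 78 mm high with the tubes. Origin: centre of the underside.

How it is judged:
By the outcome, as a careful person would: the job done as asked, in the order asked, and still so for the second after the job is handed in, with the robot touching nothing.
It also fails if it takes over 144 s, if anything falls off the work surface, if the arm or the gripper's body presses on something with over 40 N, if the wrist force passes 120 N, or if a joint passes its speed limit or range.

ROBOT

A 6-joint arm with a two-finger parallel gripper is mounted at the origin on the work surface. World frame = base frame: x ahead of the robot, y to its left, z up, the work surface at z = 0. Lengths are in m, angles in rad, forces in N, time in s.
With the tool pointing down it reaches from about 0.275 to 0.75 m from the base axis. Payload 10.2 kg.
Tool frame: the origin (TCP) lies midway between the tips of the shut fingers; the grasp point (between the pads) lies 19 mm behind it; x points along the fingers, z is the direction in which the jaws open and shut, and the axes are right-handed (so a half turn about x gives the same grasp; the last joint's range is limited). The gripper opens to 85 mm and grips with 20 to 120 N. Pads are 22 mm wide; open, the fingers measure 114 mm over their backs; the gripper's body (76 mm by 85 mm) begins 54 mm behind the grasp point. The pads swing forward as they close: fully open they stand 13 mm farther back than shut.
Start: joints at [0.936, 0.313, 1.498, -0, 1.331, -0.223], TCP at [0.21, 0.481, 0.231] pointing down, gripper open.
Joint ranges: [-2.94, 2.94], [-0.97, 2.17], [0.19, 2.56], [-1.23, 4.37], [0.02, 3.11], [-2.88, 2.88]. Speed limits (rad/s): [2.39, 2.39, 3.01, 3.14, 3.14, 3.14].

INTERFACE

Orientations are given as a unit quaternion [w, x, y, z].
In Python, from bench import bot gives the robot as it stands.
- The arm moves only by the tool servo_tool, never from a script. Its argument "commands" is one flat list of numbers, 7 for each row, row after row: the finger opening in m, from 0 to 0.0854, then the shift along the tool's x, y, z in m, then the turn, a rotation vector about the tool's x, y, z in rad. A call has exactly 8 rows; each row shifts and turns the commanded pose from where the row before left it, along the tool's axes as they then stand; what a row does not reach is not made up. A row lasts 1/12 s, in which the tool goes at most 41.7 mm and 7.16 degrees, less where a joint would pass 70% of its speed; a pose out of reach is approached as far as the arm can. A call is refused whole if a number of a shift passes 0.0417 or a number of a turn 0.125, either way. A call with a gripper value outside its range is refused whole. The fingers move at their own pace and stop on an object; the grip force is fixed at half the most. Time passes only in rows, so rows that do not move let the fingers close, or fill a call up. It gives the time, the measured TCP pose, the force and the opening at its end, in the units of the state.
- bot.sense(): the state, without advancing time (a new reading comes with each control period).
- bot.capture(name): name is "scene" or "top" or "wrist"; returns a dict with "frame" (480x640x3 uint8, blue, green, red), "vertical_fov" (degrees; the focal length in pixels is half the picture's height over the tangent of half this angle, whatever the lens; pixels are square), "cx", "cy" (the principal point, pixels), "k1" (the pictures are not rectified: a ray, as slopes to the right and down, at radius r is drawn at 1 + k1 r^2 times it, then the intrinsics apply), "xyz" and "orientation" of the camera in the world. Camera axes: x right, y down, z forward; pixel columns grow to the right and rows downward; lengths in m; the calibration is good to about 2 mm. A picture is of the moment at which its call begins. There is no depth.
- bot.close_job(): hands the job in, once; it reports no verdict.
The state is a dict: "t": time; "joint_pos": joint angles; "joint_velocities": joint speeds; "joint_efforts": joint torques, N m; "eef_pos": TCP position; "tool_rot": TCP orientation; "force": force on the tool from outside, world axes, zero at the start; "torque": the same for the moment, N m; "grip_width": opening from 0.0 (shut) to 1.0 (fully open).
Only numpy, scipy, OpenCV 4.12 (cv2) and the standard library are available. Lean on these libraries where they do the work, as an engineer would, in place of code of your own. Each camera call takes 0.05 s, during which the arm holds its last target.

## Working session

There is one attempt and no reset: what is moved stays moved. The work goes in short steps, Python scripts to look and compute and a tool call to move; the robot and the scene stay as the last step left them, time stands still between calls to the robot, and variables do not carry over. Pictures are saved under pics/ and viewed, and the job is handed in when it is done.

Besides the shell and the picture viewer there is one more tool, called after ">>>" by a JSON object that holds its "api" and its "payload", one argument or row to a line. servo_tool: Moves the arm, as the interface text tells. Its arguments: {"type":"object","properties":{"commands":{"type":"array","items":{"type":"number"}}},"required":["commands"]}

```bash
ls; mkdir -p pics; cat > h.py <<'E'
import numpy as np, cv2
from bench import bot
from scipy.spatial.transform import Rotation as R
def rot(q): return R.from_quat([q[1],q[2],q[3],q[0]]).as_matrix()
def K(c):
    f=240/np.tan(np.radians(c["vertical_fov"])/2)
    return f
def ray(c,uv):
    f=K(c); d=(np.array(uv,float).reshape(-1,2)-[c["cx"],c["cy"]])/f
    r=np.linalg.norm(d,axis=1,keepdims=True); u=r.copy()
    for _ in range(30): u=r/(1+c["k1"]*u**2)
    s=d*np.where(r>0,u/np.maximum(r,1e-12),1)
    v=np.c_[s,np.ones(len(s))]
    return np.array(c["xyz"]),v@rot(c["orientation"]).T
def plane(c,uv,z):
    o,v=ray(c,uv); return (o+v*((z-o[2])/v[:,2:3]))[:,:2]
def proj(c,P):
    p=(np.array(P,float).reshape(-1,3)-c["xyz"])@rot(c["orientation"])
    s=p[:,:2]/p[:,2:3]; r2=(s**2).sum(1,keepdims=True)
    return s*(1+c["k1"]*r2)*K(c)+[c["cx"],c["cy"]]
def show(name,fn):
    c=bot.capture(name); cv2.imwrite("pics/"+fn+".png",c["frame"]); np.save("pics/"+fn+".npy",c,allow_pickle=True); return c
def load(fn): return np.load("pics/"+fn+".npy",allow_pickle=True).item()
E
python3 - <<'E'
from h import *
s=bot.sense(); print(s)
for n in("scene","top","wrist"):
    c=show(n,n+"0"); print(n,{k:v for k,v in c.items() if k!="frame"})
E
```

```text
pics
{'t': 0.0, 'joint_pos': array([ 9.35577027e-01,  3.13439135e-01,  1.49845372e+00,  2.34786020e-06,
        1.33100082e+00, -2.23409974e-01]), 'joint_velocities': array([-0.00084054, -0.002575  , -0.00043013, -0.00125704, -0.00037578,
       -0.00094388]), 'joint_efforts': array([ 8.52113444e-04, -4.12248659e+01, -2.59754473e+01, -1.04156068e-04,
        3.93925875e-03,  3.51765060e-06]), 'eef_pos': array([0.20999569, 0.48088464, 0.23073437]), 'tool_rot': array([ 0.59123319, -0.38737116,  0.592096  ,  0.38705197]), 'force': array([0.34620332, 0.92296492, 0.50707236]), 'torque': array([-0.06653903,  0.00563557, -0.02617831]), 'grip_width': 1.0005977460375415}
scene {'vertical_fov': 56.94064395879402, 'cx': 320.91275628474017, 'cy': 243.06846025682626, 'k1': 0.023412346585488446, 'xyz': array([1.07870034, 0.26426137, 0.66286431]), 'orientation': array([-0.19485031,  0.48136627,  0.7938098 , -0.3165215 ])}
top {'vertical_fov': 42.689979447689616, 'cx': 320.2920873695244, 'cy': 238.75541515791835, 'k1': -0.18511432480315163, 'xyz': array([ 0.49439314, -0.01717851,  1.37243814]), 'orientation': array([-0.02556038,  0.7105751 , -0.70302531,  0.01360544])}
wrist {'vertical_fov': 65.22775446777855, 'cx': 311.69529211329035, 'cy': 241.649651879867, 'k1': -0.03492737061644751, 'xyz': array([0.14841651, 0.50846238, 0.37488944]), 'orientation': array([0.11195319, 0.82938127, 0.5424902 , 0.07278445])}
```

View pics/scene0.png

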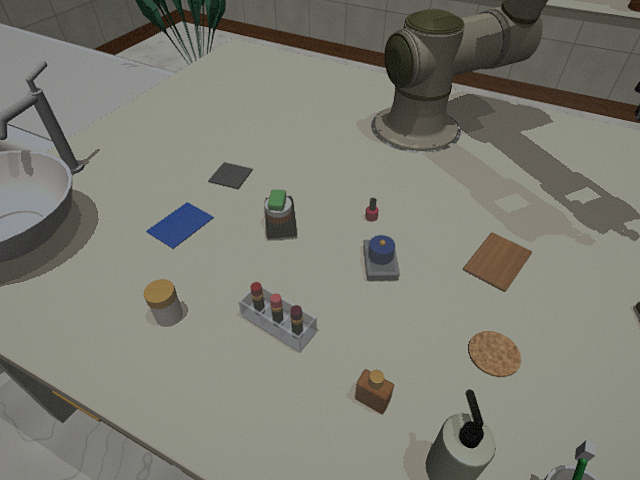

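View pics/top0.png

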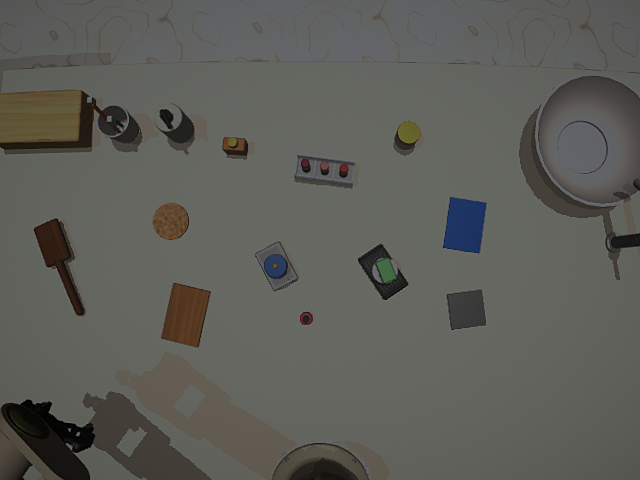

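The scene picture shows the pot on the tin (381,255) and soap/jar on the dish (280,215). In the top view the tin pile is at (276,266), the dish pile at (383,271), the board at (186,315), coaster (170,221), mat (465,225), slab (466,309) and rack (325,170). There is also a nail-polish bottle at (306,318).

```bash
python3 - <<'E'
from h import *
c=load("top0"); im=c["frame"]
cr=cv2.resize(im[190:350,140:500],None,fx=2.2,fy=2.2,interpolation=cv2.INTER_CUBIC)
cv2.imwrite("pics/crop0.png",cv2.convertScaleAbs(cr,alpha=1.6))
hsv=cv2.cvtColor(im,cv2.COLOR_BGR2HSV)
for n,(u,v) in dict(board=(186,315),coaster=(170,221),mat=(465,225),slab=(466,309),dish=(366,255),tin=(266,250),pot=(268,266),soap=(387,271),lid=(377,280),bg=(420,320),rack=(300,172)).items(): print(n,hsv[v,u],plane(c,(u,v),0).round(3))
E
```

```text
board [ 13 157  91] [[0.395 0.308]]
coaster [ 14 137  97] [[0.607 0.349]]
mat [110 183  99] [[ 0.605 -0.32 ]]
slab [60  4 59] [[ 0.416 -0.322]]
dish [30  9 29] [[ 0.535 -0.096]]
tin [120   3  94] [[0.544 0.128]]
pot [111 141  92] [[0.508 0.123]]
soap [ 60  90 105] [[ 0.5   -0.143]]
lid [108  13 100] [[ 0.479 -0.121]]
bg [ 35  15 104] [[ 0.391 -0.218]]
rack [120   8  94] [[0.721 0.054]]
```

View pics/crop0.png

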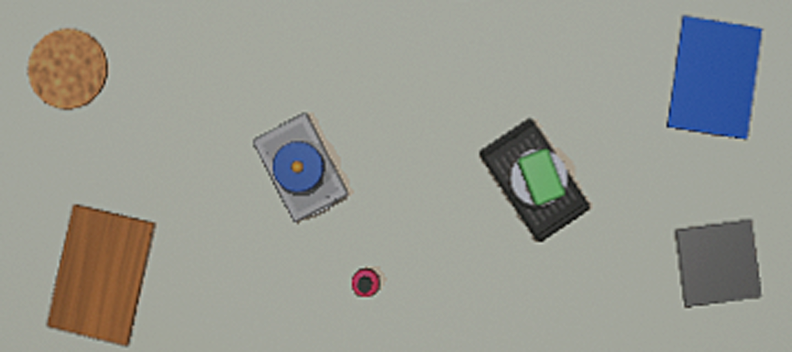

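```bash
cat >> h.py <<'E'
def comp(mask,uv):
    mask=cv2.morphologyEx(mask.astype(np.uint8),cv2.MORPH_CLOSE,np.ones((3,3)))
    n,l,st,ce=cv2.connectedComponentsWithStats(mask)
    k=l[uv[1],uv[0]]
    if k==0: print("seed not in mask",uv); return None
    cs,_=cv2.findContours((l==k).astype(np.uint8),cv2.RETR_EXTERNAL,cv2.CHAIN_APPROX_NONE)
    return max(cs,key=len)[:,0,:]
def rect(c,cont,z):
    p=plane(c,cont,z)
    (a,b),(w,h),an=cv2.minAreaRect((p*1000).astype(np.float32))
    if h>w: w,h,an=h,w,an+90
    an=(an+90)%180-90
    return np.round([a,b,w,h,an],1)   # mm, long-axis yaw deg
E
python3 - <<'E'
from h import *
P={'top0':dict(board=(186,315),coaster=(170,221),mat=(465,225),slab=(466,309),soap=(387,271),dish=(366,255),pot=(268,266)),
'scene0':dict(board=(497,262),coaster=(495,353),mat=(180,225),slab=(230,176),soap=(277,200),dish=(284,233),pot=(381,257))}
Z=dict(board=.008,coaster=.006,mat=.004,slab=.006,soap=.074,dish=.022,pot=.056)
for f in P:
    c=load(f); hsv=cv2.cvtColor(c["frame"],cv2.COLOR_BGR2HSV).astype(int); H,S,V=[hsv[...,i] for i in range(3)]
    M=dict(board=(H>5)&(H<22)&(S>90),coaster=(H>5)&(H<25)&(S>70),mat=(H>100)&(H<120)&(S>120),pot=(H>100)&(H<120)&(S>90),slab=(S<60)&(V<85),soap=(H>45)&(H<75)&(S>60),dish=(S<60)&(V<65))
    for n in P[f]:
        ct=comp(M[n],P[f][n])
        if ct is None: continue
        print(f,n,rect(c,ct,Z[n]), ct.min(0),ct.max(0))
E
```

```text
top0 board [396.6 307.8 128.7  87.3 -11.8] [162 283] [209 346]
top0 coaster [607.  346.7  82.1  81.6   1.5] [153 203] [188 239]
top0 mat [ 605.1 -317.6  115.    83.1   -8.2] [443 197] [485 252]
top0 slab [ 415.4 -321.1   82.    81.2  -81.8] [447 289] [485 329]
top0 soap [ 501.1 -133.6   49.9   32.2   21.7] [376 257] [396 283]
top0 dish [ 498.1 -131.   109.2   65.4   34.2] [358 244] [407 299]
top0 pot [508.8 102.2  47.4  45.1 -89.3] [264 255] [286 276]
scene0 board [402.  308.6 130.8  85.7 -11.8] [463 233] [530 290]
scene0 coaster [611.2 347.4  83.3  82.2 -32.6] [468 331] [520 376]
scene0 mat [ 608.9 -315.5  114.    83.4   -8.1] [147 203] [212 247]
scene0 slab [ 422.3 -316.9   80.9   80.     7.7] [208 163] [252 188]
scene0 soap [ 512.8 -127.9   61.5   31.4   24.4] [268 190] [285 210]
scene0 dish [ 506.2 -127.4  122.4   61.8   34.1] [266 197] [296 238]
seed not in mask (381, 257)
```

```bash
cat >> h.py <<'E'
def st():
    s=bot.sense(); r=rot(s["tool_rot"]); z=r[:,2]
    print("t %.2f"%s["t"],"tcp",(s["eef_pos"]*1000).round(1),"jawyaw %.1f"%np.degrees(np.arctan2(z[1],z[0])),"xdown",r[:,0].round(3),"F",s["force"].round(1),"g %.1fmm"%(s["grip_width"]*85.4),"q",s["joint_pos"].round(2))
    return s,r
def go(x,y,z,yaw=None):
    """mm; jaw yaw deg (mod 180). prints turn about tool x first, then shift in tool axes after the turn"""
    s,r=st(); a=np.degrees(np.arctan2(r[1,2],r[0,2])); 
    dy=0
    if yaw is not None:
        dy=(yaw-a+90)%180-90
    # ideal vertical target orientation
    t=np.radians(a+dy); Z=np.array([np.cos(t),np.sin(t),0]); X=np.array([0,0,-1.]); Y=np.cross(Z,X)
    Rt=np.c_[X,Y,Z]
    rv=R.from_matrix(r.T@Rt).as_rotvec()
    d=np.array([x,y,z])-s["eef_pos"]*1000
    print("turn(now axes)",rv.round(3),"alt other way",round(dy-180*np.sign(dy)),"shift after turn",(Rt.T@d).round(1), "shift before",(r.T@d).round(1))
E
python3 -c "
from h import *
go(500,-131,230,124)"
```

```text
t 0.15 tcp [210.  480.9 230.9] jawyaw 66.4 xdown [-0.001 -0.001 -1.   ] F [0.  0.4 0.5] g 85.3mm q [ 0.94  0.31  1.5  -0.    1.33 -0.22]
turn(now axes) [-1.005e+00 -1.000e-03 -1.000e-03] alt other way -122 shift after turn [   0.9  101.8 -669.5] shift before [   1.2 -510.7 -444.7]
```

View pics/wrist0.png

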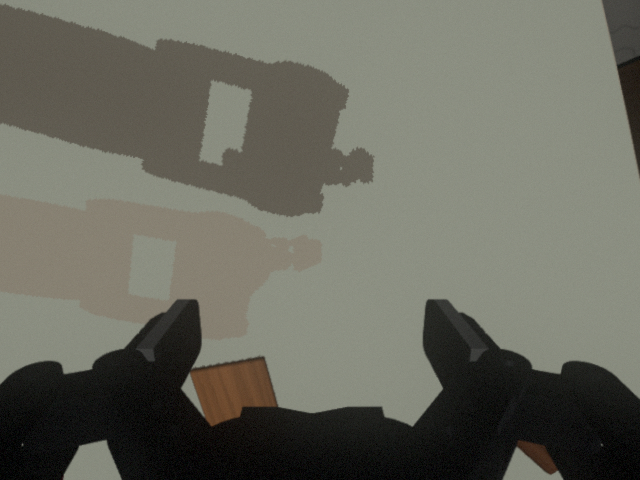

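>>> {"api": "servo_tool", "payload": {
  "commands": [0.0854,0,-0.028,-0.0247,0,0,0,0.0854,0,-0.028,-0.0247,0,0,0,0.0854,0,-0.028,-0.0247,0,0,0,0.0854,0,-0.028,-0.0247,0,0,0,0.0854,0,-0.028,-0.0247,0,0,0,0.0854,0,-0.028,-0.0247,0,0,0,0.0854,0,-0.028,-0.0247,0,0,0,0.0854,0,-0.028,-0.0247,0,0,0]
}}

```text
t: 0.82
eef_pos: [0.3365, 0.2087, 0.2313]
tool_rot: [0.592, -0.387, 0.592, 0.387]
force: [0.8, 0.6, 1.0]
grip_width: 1.002
```

>>> {"api": "servo_tool", "payload": {
  "commands": [0.0854,0,-0.028,-0.0247,0,0,0,0.0854,0,-0.028,-0.0247,0,0,0,0.0854,0,-0.028,-0.0247,0,0,0,0.0854,0,-0.028,-0.0247,0,0,0,0.0854,0,-0.028,-0.0247,0,0,0,0.0854,0,-0.028,-0.0247,0,0,0,0.0854,0,-0.028,-0.0247,0,0,0,0.0854,0,-0.028,-0.0247,0,0,0]
}}

```text
t: 1.48
eef_pos: [0.4628, -0.0623, 0.2312]
tool_rot: [0.592, -0.387, 0.592, 0.387]
force: [-0.2, 0.6, 0.5]
grip_width: 1.0
```

>>> {"api": "servo_tool", "payload": {
  "commands": [0.0854,0,0,0,-0.11,0,0,0.0854,0,0,0,-0.11,0,0,0.0854,0,0,0,-0.11,0,0,0.0854,0,0,0,-0.11,0,0,0.0854,0,0,0,-0.11,0,0,0.0854,0,0,0,-0.11,0,0,0.0854,0,0,0,-0.11,0,0,0.0854,0,0,0,0,0,0]
}}

```text
t: 2.15
eef_pos: [0.4624, -0.0603, 0.2311]
tool_rot: [0.402, -0.582, 0.402, 0.582]
force: [-0.4, -0.1, -0.8]
grip_width: 0.999
```

```bash
python3 - <<'E'
from h import *
go(501,-134,150,111.7)
c=show("wrist","w1")
print(proj(c,[[.501,-.134,.074],[.498,-.131,.022]]), c["xyz"])
E
```

```text
t 2.15 tcp [462.4 -60.3 231.1] jawyaw 110.7 xdown [-0.  0. -1.] F [-0.4 -0.1 -0.8] g 85.3mm q [-0.38  0.18  1.66 -0.    1.29 -2.31]
turn(now axes) [-0.017  0.    -0.   ] alt other way -179 shift after turn [ 81.1  -8.6 -82.7] shift before [ 81.1 -10.  -82.6]
[[211.40575204 235.08420175]
 [229.13188162 219.92449293]] [ 0.39951917 -0.08360059  0.37521351]
```

View pics/w1.png

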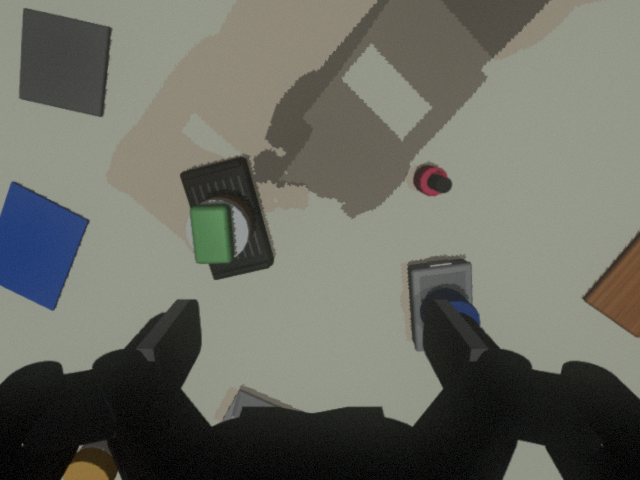

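Wrist view shows soap (212,235) on jar on dish (228,218), slab (65,62), mat partly (38,245), tin (440,300), polish bottle (433,182). I'll measure from it.

```bash
cat >> h.py <<'E'
def masks(c):
    hsv=cv2.cvtColor(c["frame"],cv2.COLOR_BGR2HSV).astype(int); H,S,V=[hsv[...,i] for i in range(3)]
    return dict(board=(H>5)&(H<22)&(S>90),coaster=(H>5)&(H<25)&(S>70),mat=(H>100)&(H<120)&(S>120),pot=(H>100)&(H<120)&(S>80),slab=(S<60)&(V<85),soap=(H>45)&(H<75)&(S>60),dish=(S<60)&(V<65)), hsv
E
python3 - <<'E'
from h import *
c=load("w1");M,h=masks(c)
for n,uv,z in(("soap",(212,235),.074),("dish",(240,265),.022),("slab",(65,62),.006)):
    ct=comp(M[n],uv)
    if ct is not None: print(n,rect(c,ct,z),ct.min(0),ct.max(0))
hull=plane(c,[(181,178),(244,157),(273,261),(214,278)],.022)*1000; print(hull.round(1))
# soap top corners via approx
ct=comp(M["soap"],(212,235)); print(cv2.approxPolyDP(ct.reshape(-1,1,2),4,True)[:,0].tolist())
cv2.imwrite("pics/w1c.png",cv2.resize(c["frame"][140:290,160:300],None,fx=4,fy=4,interpolation=cv2.INTER_CUBIC))
E
```

```text
soap [ 500.  -133.8   50.9   33.    21.9] [190 204] [233 263]
dish [ 498.2 -131.3  110.1   64.4   34.3] [181 157] [273 279]
slab [ 415.6 -321.6   81.2   79.5  -82.2] [20  9] [111 116]
[[ 475.6 -185.5]
 [ 436.5 -136. ]
 [ 522.4  -77.8]
 [ 560.4 -127.5]]
[[191, 207], [197, 262], [229, 262], [229, 207]]
```

View pics/w1c.png

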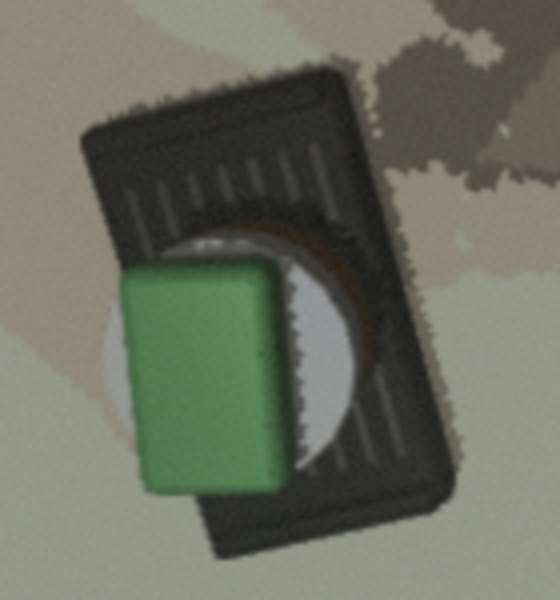

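>>> {"api": "servo_tool", "payload": {
  "commands": [0.0854,0,0,0,-0.018,0,0,0.0854,0,-0.0022,-0.0207,0,0,0,0.0854,0,-0.0022,-0.0207,0,0,0,0.0854,0,-0.0022,-0.0207,0,0,0,0.0854,0,-0.0022,-0.0207,0,0,0,0.0854,0.04,0,0,0,0,0,0.0854,0.04,0,0,0,0,0,0.0854,0.03,0,0,0,0,0]
}}

```text
t: 2.87
eef_pos: [0.5003, -0.134, 0.1186]
tool_rot: [0.398, -0.583, 0.399, 0.585]
force: [-0.0, -0.1, -0.7]
grip_width: 1.0
```

>>> {"api": "servo_tool", "payload": {
  "commands": [0.0854,0,0,0,0,0,0,0.0854,0,0,0,0,0,0,0.0854,0.02,0,0,0,0,0,0.0854,0.02,0,0,0,0,0,0.0854,0.02,0,0,0,0,0,0.0854,0,0,0,0,0,0,0.0854,0,0,0,0,0,0,0.0854,0,0,0,0,0,0]
}}

```text
t: 3.53
eef_pos: [0.5024, -0.1348, 0.0637]
tool_rot: [-0.398, 0.586, -0.398, -0.583]
force: [-0.4, -0.0, 0.3]
grip_width: 1.0
```

```bash
python3 - <<'E'
from h import *
go(500.5,-133.7,60,111.8)
c=show("wrist","w2")
E
```

```text
t 3.53 tcp [ 502.4 -134.8   63.7] jawyaw 111.5 xdown [ 0.003 -0.002 -1.   ] F [-0.4 -0.   0.3] g 85.4mm q [-0.49  0.5   1.71 -0.    0.93 -2.43]
turn(now axes) [-0.004 -0.003  0.002] alt other way -180 shift after turn [3.7 1.4 1.7] shift before [3.7 1.4 1.7]
```

View pics/w2.png

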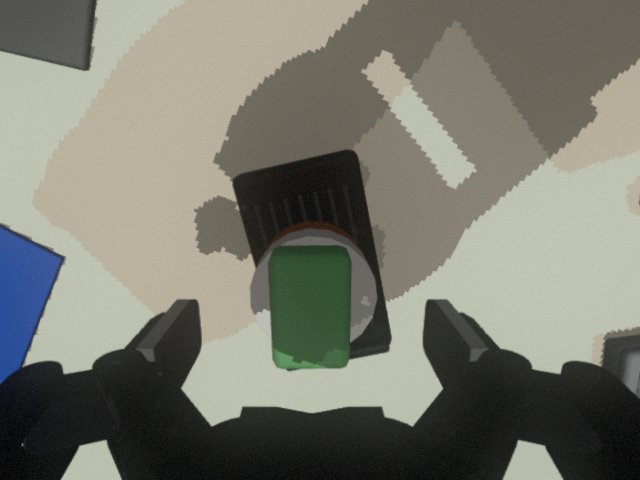

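Soap (311,308) sits centred between the fingers. Lid centre can be measured too.

>>> {"api": "servo_tool", "payload": {
  "commands": [0.0854,0.0035,0.0014,0.0017,0,0,0,0,0,0,0,0,0,0,0,0,0,0,0,0,0,0,0,0,0,0,0,0,0,0,0,0,0,0,0,0,0,0,0,0,0,0,0,0,0,0,0,0,0,0,0,0,0,0,0,0]
}}

```text
t: 4.25
eef_pos: [0.4995, -0.1332, 0.0582]
tool_rot: [-0.398, 0.585, -0.398, -0.584]
force: [-0.3, 0.4, 5.5]
grip_width: 0.358
```

```bash
python3 - <<'E'
from h import *
go(600,-10,3,111.8)
c=load("w2");M,h=masks(c)
ct=comp((h[...,1]<40)&(h[...,2]>95)|(M["soap"]),(312,270))
u=ct[:,0]; 
m=[(252,285),(262,260),(285,239),(345,241),(365,257),(375,290)]
p=plane(c,m,.056)*1000
A=np.c_[2*p,np.ones(len(p))]; s=np.linalg.lstsq(A,(p**2).sum(1),rcond=None)[0]; print("jar",s[:2],np.sqrt(s[2]+s[0]**2+s[1]**2))
E
```

```text
t 4.25 tcp [ 499.5 -133.2   58.2] jawyaw 111.6 xdown [ 0.001 -0.    -1.   ] F [-0.3  0.4  5.5] g 30.6mm q [-0.49  0.5   1.72 -0.    0.92 -2.43]
turn(now axes) [-0.004 -0.001  0.001] alt other way -180 shift after turn [  55.2 -139.1   77.1] shift before [  55.3 -138.7   77.8]
jar [ 499.68149248 -134.23284889] 26.85251060745075
```

>>> {"api": "servo_tool", "payload": {
  "commands": [0,-0.01,0,0,0,0,0,0,-0.02,0,0,0,0,0,0,-0.03,0,0,0,0,0,0,0,-0.023,0.013,0,0,0,0,0,-0.029,0.016,0,0,0,0,0,-0.029,0.016,0,0,0,0,0,-0.029,0.016,0,0,0,0,0,-0.029,0.016,0,0,0]
}}

```text
t: 4.92
eef_pos: [0.6008, -0.009, 0.1183]
tool_rot: [0.398, -0.585, 0.398, 0.585]
force: [0.4, -0.6, -0.3]
grip_width: 0.361
```

>>> {"api": "servo_tool", "payload": {
  "commands": [0,0,0,0,0,0,0,0,0,0,0,0,0,0,0,0.025,0,0,0,0,0,0,0.03,0,0,0,0,0,0,0.025,0,0,0,0,0,0,0.015,0,0,0,0,0,0,0.01,0,0,0,0,0,0,0,0,0,0,0,0]
}}

```text
t: 5.58
eef_pos: [0.5988, -0.0111, 0.0112]
tool_rot: [0.397, -0.583, 0.399, 0.586]
force: [-0.2, -0.7, 0.1]
grip_width: 0.355
```

```bash
python3 - <<'E'
from h import *
go(600,-10,3,111.8)
c=show("wrist","w3");show("top","t3")
E
```

```text
t 5.58 tcp [598.8 -11.1  11.2] jawyaw 111.5 xdown [-0.003  0.001 -1.   ] F [-0.2 -0.7  0.1] g 30.4mm q [-0.21  0.72  1.48 -0.    0.95 -2.16]
turn(now axes) [-0.005  0.002 -0.003] alt other way -180 shift after turn [ 8.2 -1.5  0.6] shift before [ 8.2 -1.5  0.6]
```

View pics/w3.png

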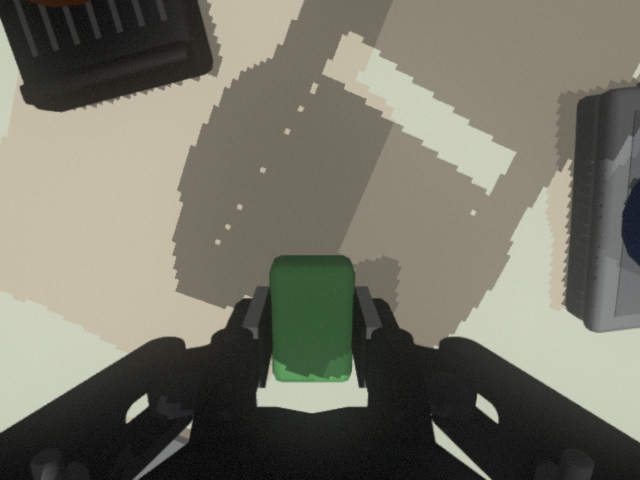

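Soap held level between the pads at (312,318). Lower and release.

>>> {"api": "servo_tool", "payload": {
  "commands": [0,0.0055,0,0,0,0,0,0,0.0025,0,0,0,0,0,0,0,0,0,0,0,0,0,0,0,0,0,0,0,0.045,0,0,0,0,0,0,0.06,0,0,0,0,0,0,0.0854,0,0,0,0,0,0,0.0854,0,0,0,0,0,0]
}}

```text
t: 6.35
eef_pos: [0.6002, -0.0104, 0.0049]
tool_rot: [-0.398, 0.585, -0.398, -0.585]
force: [-0.0, 0.4, -0.3]
grip_width: 0.904
```

>>> {"api": "servo_tool", "payload": {
  "commands": [0.0854,0,0,0,0,0,0,0.0854,0,0,0,0,0,0,0.0854,-0.02,0,0,0,0,0,0.0854,-0.04,0,0,0,0,0,0.0854,-0.04,0,0,-0.04,0,0,0.0854,-0.04,0,0,-0.06,0,0,0.0854,0,0,0,-0.06,0,0,0.0854,0,0,0,-0.06,0,0]
}}

```text
t: 7.02
eef_pos: [0.6012, -0.0105, 0.1476]
tool_rot: [-0.331, 0.627, -0.33, -0.624]
force: [-0.1, -0.2, -0.4]
grip_width: 1.001
```

```bash
python3 - <<'E'
from h import *
go(500,-134,26,124.3)
show("wrist","w4"); c=show("top","t4");M,h=masks(c)
uv=tuple(proj(c,[.6,-.01,.018])[0].round().astype(int)); print(uv)
ct=comp(M["soap"],uv); print("soap",rect(c,ct,.018))
E
```

```text
t 7.02 tcp [601.2 -10.5 147.6] jawyaw 124.3 xdown [ 0.005 -0.001 -1.   ] F [-0.1 -0.2 -0.4] g 85.5mm q [-0.21  0.55  1.37  0.    1.22 -2.38]
turn(now axes) [ 0.001 -0.004  0.004] alt other way 180 shift after turn [121.6 153.2 -45. ] shift before [121.3 153.7 -44.4]
(np.int64(328), np.int64(225))
seed not in mask (np.int64(328), np.int64(225))Traceback (most recent call last):
  File "<stdin>", line 5, in <module>
  File "h.py", line 32, in rect
    p=plane(c,cont,z)
  File "h.py", line 16, in plane
    o,v=ray(c,uv); return (o+v*((z-o[2])/v[:,2:3]))[:,:2]
        ~~~^^^^^^
  File "h.py", line 9, in ray
    f=K(c); d=(np.array(uv,float).reshape(-1,2)-[c["cx"],c["cy"]])/f
               ~~~~~~~~~~~~~~~~~~~~~~~~~~^^^^^^
ValueError: cannot reshape array of size 1 into shape (2)
```

View pics/w4.png

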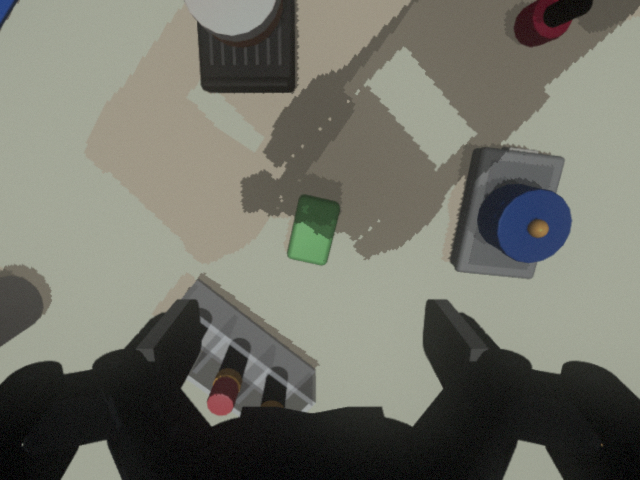

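View pics/t4.png

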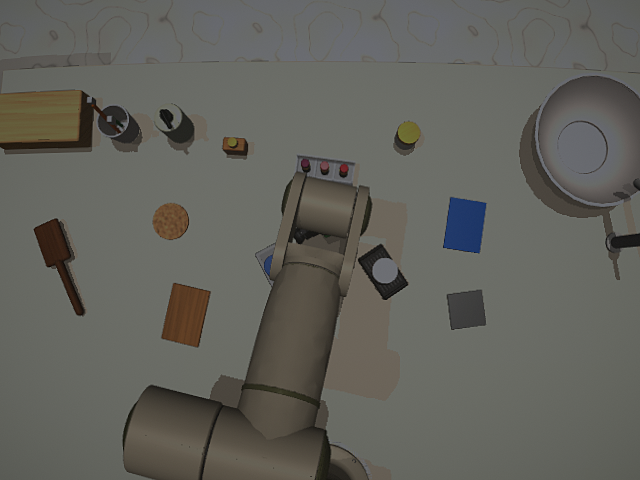

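Soap stands on the counter at wrist (314,230); lid clear in top view (385,271). Zoom on the tin for its pose.

```bash
python3 - <<'E'
from h import *
c=load("w4");M,h=masks(c)
print("soap",rect(c,comp(M["soap"],(314,230)),.018))
cv2.imwrite("pics/w4c.png",cv2.resize(c["frame"][130:290,440:590],None,fx=4,fy=3.7,interpolation=cv2.INTER_CUBIC))
t=load("t4");M,h=masks(t)
ct=comp((h[...,1]<40)&(h[...,2]>80)&(M["dish"]==0)&(np.hypot(np.indices(h.shape[:2])[0]-271,np.indices(h.shape[:2])[1]-385)<17),(385,271))
print("jar top",rect(t,ct,.056))
E
```

```text
soap [600.8  -9.6  50.4  31.1  21.3]
jar top [ 501.6 -133.2   54.6   52.7  -84.7]
```

View pics/w4c.png

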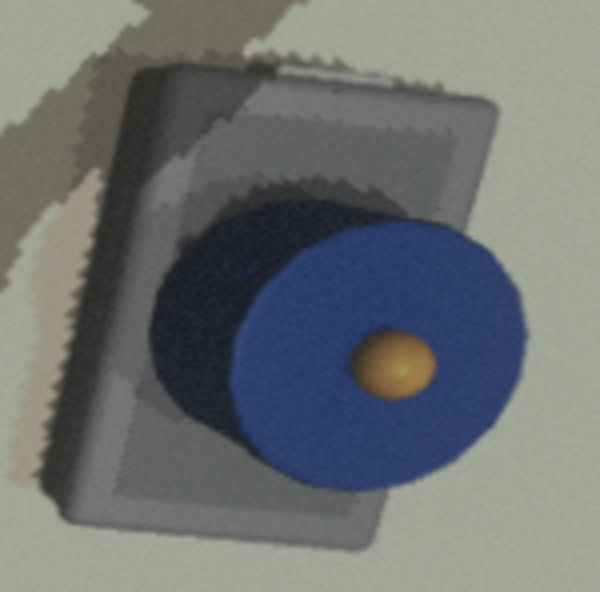

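```bash
python3 - <<'E'
from h import *
c=load("w4")
f=lambda p:[(440+x/4,130+y/3.7) for x,y in p]
p=plane(c,f([(172,68),(497,98),(370,548),(67,520)]),.022)*1000; print(p.round(1)); 
print("tin",cv2.minAreaRect(p.astype(np.float32)),p.mean(0))
q=plane(c,f([(230,360),(527,335),(410,222),(355,490),(290,265),(500,420)]),.056)*1000
A=np.c_[2*q,np.ones(len(q))]; s=np.linalg.lstsq(A,(q**2).sum(1),rcond=None)[0]; print("pot",s[:2],np.sqrt(s[2]+s[0]**2+s[1]**2))
print("knob",plane(c,f([(393,366)]),.061)*1000)
E
```

```text
[[483.4  55. ]
 [454.  107. ]
 [535.2 151.8]
 [563.8  98.6]]
tin ((509.2221984863281, 102.94902038574219), (92.74372863769531, 60.47756576538086), 28.93448829650879) [509.09851014 103.10574208]
pot [509.54808513 103.39756109] 24.44176332992273
knob [[509.79623681 102.69336281]]
```

>>> {"api": "servo_tool", "payload": {
  "commands": [0.0854,0,0.03,-0.009,0,0,0,0.0854,0,0.03,-0.009,0,0,0,0.0854,0,0.03,-0.009,0,0,0,0.0854,0,0.03,-0.009,0,0,0,0.0854,0,0.0325,-0.009,0,0,0,0.0854,0.02,0,0,0,0,0,0.0854,0.02,0,0,0,0,0,0.0854,0.02,0,0,0,0,0]
}}

```text
t: 7.78
eef_pos: [0.4989, -0.1338, 0.084]
tool_rot: [-0.332, 0.624, -0.332, -0.624]
force: [-0.5, -0.2, -0.2]
grip_width: 1.002
```

>>> {"api": "servo_tool", "payload": {
  "commands": [0.0854,0,0,0,0,0,0,0.0854,0,0,0,0,0,0,0.0854,0,0,0,0,0,0,0.0854,0,0,0,0,0,0,0.0854,0,0,0,0,0,0,0.0854,0,0,0,0,0,0,0.0854,0,0,0,0,0,0,0.0854,0,0,0,0,0,0]
}}

```text
t: 8.45
eef_pos: [0.4994, -0.1333, 0.0851]
tool_rot: [-0.331, 0.625, -0.331, -0.625]
force: [0.8, -0.0, 0.0]
grip_width: 0.998
```

```bash
python3 - <<'E'
from h import *
go(500.5,-133.7,28,124.3)
c=show("wrist","w5");M,h=masks(c)
print(proj(c,[.5005,-.1337,.056]))
E
```

```text
t 8.45 tcp [ 499.4 -133.3   85.1] jawyaw 124.2 xdown [ 0. -0. -1.] F [ 0.8 -0.   0. ] g 85.2mm q [-0.49  0.46  1.7  -0.    0.98 -2.65]
turn(now axes) [-0.002 -0.     0.   ] alt other way -180 shift after turn [57.1 -0.7 -1. ] shift before [57.1 -0.7 -1. ]
[[308.47190504 280.77807724]]
```

View pics/w5.png

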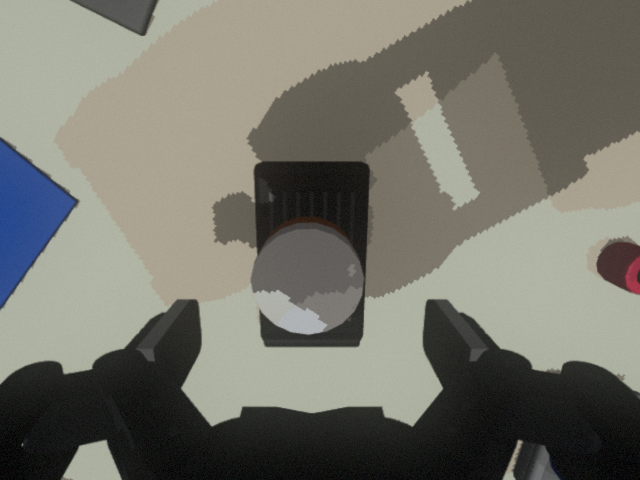

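Lid centre (307,278), midway between fingers, dish aligned with the jaw. Descend and close.

>>> {"api": "servo_tool", "payload": {
  "commands": [0.0854,0.02,0,-0.001,0,0,0,0.0854,0.02,0,0,0,0,0,0.0854,0.012,0,0,0,0,0,0.0854,0.005,0,0,0,0,0,0.0854,0,0,0,0,0,0,0,0,0,0,0,0,0,0,0,0,0,0,0,0,0,0,0,0,0,0,0]
}}

```text
t: 9.17
eef_pos: [0.5005, -0.1344, 0.0291]
tool_rot: [-0.331, 0.626, -0.331, -0.624]
force: [-2.8, 0.1, 11.1]
grip_width: 0.633
```

>>> {"api": "servo_tool", "payload": {
  "commands": [0,0,0,0,0,0,0,0,0,0,0,0,0,0,0,0,0,0,0,0,0,0,0,0,0,0,0,0,0,-0.005,0,0,0,0,0,0,-0.01,0,0,0,0,0,0,-0.02,0,0,0,0,0,0,-0.02,0,0,0,0,0]
}}

```text
t: 9.83
eef_pos: [0.4996, -0.134, 0.084]
tool_rot: [0.331, -0.625, 0.331, 0.625]
force: [0.2, -0.2, -0.9]
grip_width: 0.635
```

```bash
python3 - <<'E'
from h import *
go(607,346.7,150)
c=show("wrist","w6");show("scene","s6")
E
```

```text
t 9.83 tcp [ 499.6 -134.    84. ] jawyaw 124.2 xdown [-0.001  0.    -1.   ] F [ 0.2 -0.2 -0.9] g 54.2mm q [-0.49  0.46  1.7   0.    0.98 -2.66]
turn(now axes) [ 0.     0.001 -0.   ] alt other way 0 shift after turn [ -66.  -358.8  337.4] shift before [ -65.9 -358.8  337.5]
```

View pics/w6.png

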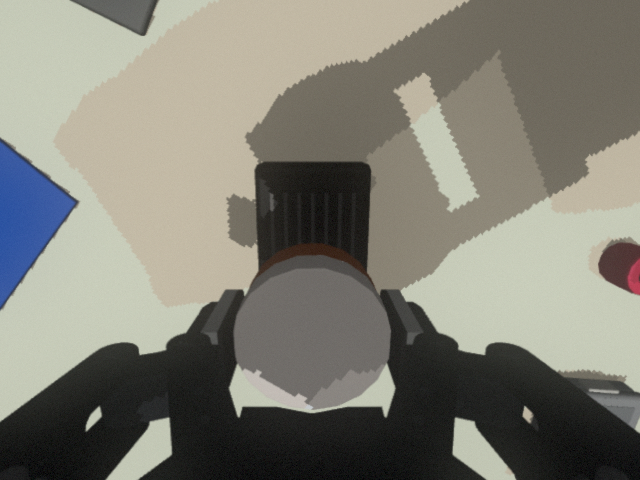

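>>> {"api": "servo_tool", "payload": {
  "commands": [0,-0.02,0,0,0,0,0,0,-0.02,0,0,0,0,0,0,-0.016,-0.008,0.0074,0,0,0,0,-0.01,-0.018,0.017,0,0,0,0,0,-0.025,0.0235,0,0,0,0,0,-0.025,0.0235,0,0,0,0,0,-0.025,0.0235,0,0,0,0,0,-0.025,0.0235,0,0,0]
}}

```text
t: 10.6
eef_pos: [0.5374, 0.0363, 0.1484]
tool_rot: [0.331, -0.625, 0.331, 0.625]
force: [0.5, -0.4, -1.7]
grip_width: 0.635
```

>>> {"api": "servo_tool", "payload": {
  "commands": [0,0,-0.025,0.0235,0,0,0,0,0,-0.025,0.0235,0,0,0,0,0,-0.025,0.0235,0,0,0,0,0,-0.025,0.0235,0,0,0,0,0,-0.025,0.0235,0,0,0,0,0,-0.025,0.0235,0,0,0,0,0,-0.016,0.015,0,0,0,0,0,-0.01,0.0095,0,0,0]
}}

```text
t: 11.27
eef_pos: [0.5899, 0.273, 0.1478]
tool_rot: [0.33, -0.625, 0.331, 0.625]
force: [0.6, -1.0, -0.9]
grip_width: 0.633
```

>>> {"api": "servo_tool", "payload": {
  "commands": [0,0,0,0,0,0,0,0,0,0,0,0,0,0,0,0,0,0,0,0,0,0,0,0,0,0,0,0,0,0,0,0,0,0,0,0,0,0,0,0,0,0,0,0,0,0,0,0,0,0,0,0,0,0,0,0]
}}

```text
t: 11.93
eef_pos: [0.5904, 0.2701, 0.1489]
tool_rot: [-0.331, 0.625, -0.331, -0.625]
force: [0.2, 0.5, -1.5]
grip_width: 0.629
```

```bash
python3 - <<'E'
from h import *
go(607,346.7,13,None)
c=show("wrist","w7")
s=bot.sense()["eef_pos"]
print(proj(c,[[*s[:2],s[2]+.0275],[.607,.3467,.006]]))
E
```

```text
t 11.93 tcp [590.4 270.1 148.9] jawyaw 124.1 xdown [ 0.  0. -1.] F [ 0.2  0.5 -1.5] g 53.7mm q [ 0.25  0.65  1.19 -0.    1.3  -1.92]
turn(now axes) [ 0. -0.  0.] alt other way 0 shift after turn [135.9 -56.7  54. ] shift before [135.9 -56.7  54. ]
[[310.26177635 338.38611927]
 [376.26310803 293.72653011]]
```

View pics/w7.png

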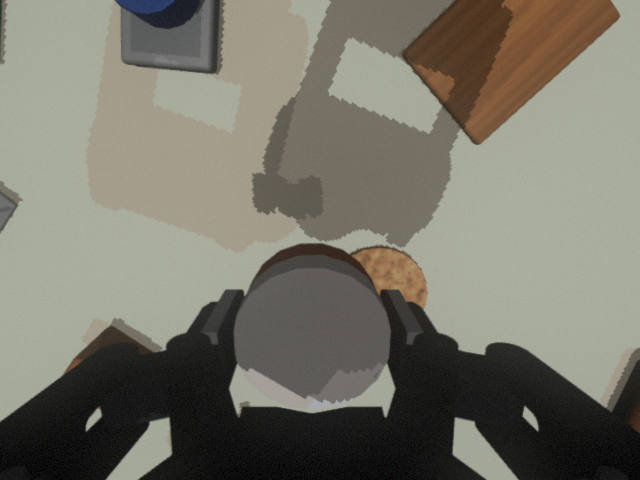

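>>> {"api": "servo_tool", "payload": {
  "commands": [0,0,-0.0142,0.0135,0,0,0,0,0,-0.0142,0.0135,0,0,0,0,0,-0.0142,0.0135,0,0,0,0,0,-0.0141,0.0135,0,0,0,0,0.02,0,0,0,0,0,0,0.03,0,0,0,0,0,0,0.03,0,0,0,0,0,0,0.025,0,0,0,0,0]
}}

```text
t: 12.65
eef_pos: [0.6063, 0.3468, 0.0416]
tool_rot: [0.331, -0.624, 0.331, 0.625]
force: [0.0, -0.1, -1.5]
grip_width: 0.634
```

>>> {"api": "servo_tool", "payload": {
  "commands": [0,0.01,0,0,0,0,0,0,0.005,0,0,0,0,0,0,0,0,0,0,0,0,0,0,0,0,0,0,0,0,0,0,0,0,0,0,0,0,0,0,0,0,0,0,0,0,0,0,0,0,0,0,0,0,0,0,0]
}}

```text
t: 13.32
eef_pos: [0.6071, 0.347, 0.0294]
tool_rot: [-0.331, 0.625, -0.331, -0.625]
force: [-0.4, -0.3, -0.7]
grip_width: 0.637
```

```bash
python3 - <<'E'
from h import *
go(607,346.7,13,None)
c=show("wrist","w8")
E
```

```text
t 13.32 tcp [607.1 347.   29.4] jawyaw 124.2 xdown [ 0.001  0.    -1.   ] F [-0.4 -0.3 -0.7] g 54.4mm q [ 0.35  0.89  1.09 -0.    1.16 -1.81]
turn(now axes) [ 0.    -0.     0.001] alt other way 0 shift after turn [16.4  0.3 -0.2] shift before [16.4  0.3 -0.2]
```

View pics/w8.png

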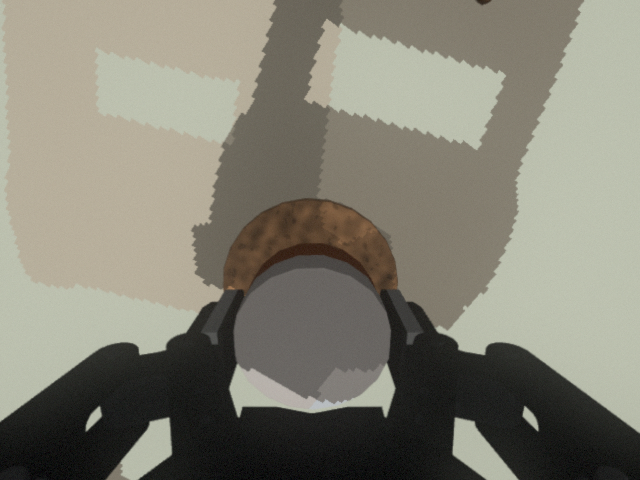

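Coaster's front edge at (311,198) is centred under the jar laterally; lower, release, rise.

>>> {"api": "servo_tool", "payload": {
  "commands": [0,0.008,0,0,0,0,0,0,0.005,0,0,0,0,0,0,0.003,0,0,0,0,0,0,0,0,0,0,0,0,0,0,0,0,0,0,0,0.06,0,0,0,0,0,0,0.07,0,0,0,0,0,0,0.0854,0,0,0,0,0,0]
}}

```text
t: 14.03
eef_pos: [0.6068, 0.3469, 0.0124]
tool_rot: [0.331, -0.625, 0.331, 0.625]
force: [0.4, -0.3, -0.0]
grip_width: 0.939
```

```bash
python3 - <<'E'
from h import *
st(); c=load("w8")
print(plane(c,[(311,198),(398,285),(223,285)],.006)*1000, np.array([607,346.7])+42*np.array([-.83,-.56]))
E
```

```text
t 14.03 tcp [606.8 346.9  12.4] jawyaw 124.2 xdown [-0. -0. -1.] F [ 0.4 -0.3 -0. ] g 80.2mm q [ 0.35  0.91  1.1   0.    1.13 -1.81]
[[572.88745135 324.14950449]
 [584.18062554 382.18838629]
 [631.25970528 312.69768607]] [572.14 323.18]
```

>>> {"api": "servo_tool", "payload": {
  "commands": [0.0854,0,0,0,0,0,0,0.0854,-0.01,0,0,0,0,0,0.0854,-0.02,0,0,0,0,0,0.0854,-0.035,0,0,0,0,0,0.0854,-0.035,0,0,0,0,0,0.0854,-0.03,0,0,0,0,0,0.0854,-0.01,0,0,0,0,0,0.0854,0,0,0,0,0,0]
}}

```text
t: 14.7
eef_pos: [0.608, 0.3474, 0.1568]
tool_rot: [-0.333, 0.626, -0.329, -0.623]
force: [-0.1, -0.1, 0.1]
grip_width: 1.001
```

```bash
python3 - <<'E'
from h import *
go(498.2,-131.2,150,124.3)
c=show("wrist","w9")
E
```

```text
t 14.70 tcp [608.  347.4 156.8] jawyaw 124.2 xdown [ 0.006  0.002 -1.   ] F [-0.1 -0.1  0.1] g 85.5mm q [ 0.35  0.76  0.98 -0.    1.39 -1.81]
turn(now axes) [-0.002 -0.002  0.006] alt other way -180 shift after turn [   6.8  360.4 -333.5] shift before [   5.1  359.7 -334.3]
```

View pics/w9.png

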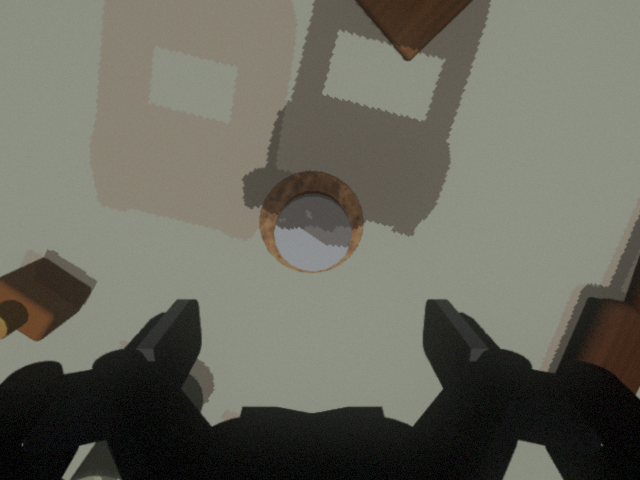

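Jar stands on the coaster at (312,228). Next the dish.

>>> {"api": "servo_tool", "payload": {
  "commands": [0.0854,0,0.0178,-0.017,0,0,0,0.0854,0,0.027,-0.025,0,0,0,0.0854,0,0.027,-0.025,0,0,0,0.0854,0,0.027,-0.025,0,0,0,0.0854,0,0.027,-0.025,0,0,0,0.0854,0,0.027,-0.025,0,0,0,0.0854,0,0.027,-0.025,0,0,0,0.0854,0,0.027,-0.025,0,0,0]
}}

```text
t: 15.42
eef_pos: [0.5419, 0.0705, 0.1508]
tool_rot: [0.331, -0.624, 0.332, 0.626]
force: [0.7, 0.3, 0.4]
grip_width: 0.996
```

>>> {"api": "servo_tool", "payload": {
  "commands": [0.0854,0,0.027,-0.025,0,0,0,0.0854,0,0.027,-0.025,0,0,0,0.0854,0,0.027,-0.025,0,0,0,0.0854,0,0.027,-0.025,0,0,0,0.0854,0,0.027,-0.025,0,0,0,0.0854,0,0.0178,-0.017,0,0,0,0.0854,0,0,0,0,0,0,0.0854,0,0,0,0,0,0]
}}

```text
t: 16.08
eef_pos: [0.4959, -0.1319, 0.1512]
tool_rot: [0.332, -0.623, 0.332, 0.626]
force: [0.0, 0.2, -0.3]
grip_width: 0.998
```

>>> {"api": "servo_tool", "payload": {
  "commands": [0.0854,0.03,0,0,0,0,0,0.0854,0.03,0,0,0,0,0,0.0854,0.03,0,0,0,0,0,0.0854,0,0,0,0,0,0,0.0854,0,0,0,0,0,0,0.0854,0,0,0,0,0,0,0.0854,0,0,0,0,0,0,0.0854,0,0,0,0,0,0]
}}

```text
t: 16.75
eef_pos: [0.4976, -0.1315, 0.0643]
tool_rot: [-0.331, 0.626, -0.331, -0.624]
force: [-0.5, 0.1, 0.1]
grip_width: 1.001
```

```bash
python3 - <<'E'
from h import *
go(498.2,-131.2,2,124.3)
c=show("wrist","w10")
M,h=masks(c);ct=comp(h[...,2]<70,(310,250))
print(ct.min(0),ct.max(0))
E
```

```text
t 16.75 tcp [ 497.6 -131.5   64.3] jawyaw 124.2 xdown [ 0.002 -0.001 -1.   ] F [-0.5  0.1  0.1] g 85.5mm q [-0.49  0.49  1.73  0.    0.93 -2.65]
turn(now axes) [-0.002 -0.002  0.001] alt other way -180 shift after turn [62.3 -0.6 -0.1] shift before [62.3 -0.6  0. ]
[244 164] [370 366]
```

View pics/w10.png

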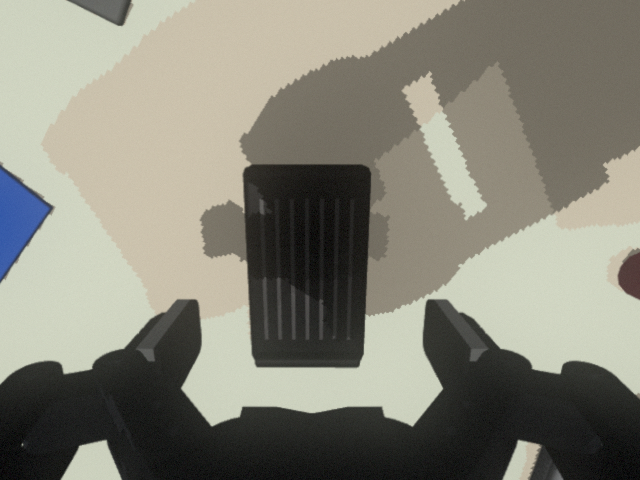

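```bash
python3 - <<'E'
from h import *
c=load("w10")
p=plane(c,[(246,168),(369,168)],.028)*1000
q=plane(c,[(254,360),(363,360)],.028)*1000
print(p,q,(p.mean(0)+q.mean(0))/2)
s=plane(c,[(249.5,270),(366,270)],.022)*1000; print("mid sides",s,s.mean(0),np.linalg.norm(s[1]-s[0]))
E
```

```text
[[ 470.54053061 -186.86681619]
 [ 437.82003141 -138.6155569 ]] [[ 556.62893236 -129.12466163]
 [ 522.98491079  -79.65142952]] [ 496.99360129 -133.56461606]
mid sides [[ 515.65127033 -158.25220948]
 [ 481.17129667 -107.48039798]] [ 498.4112835  -132.86630373] 61.37300242395557
```

Dish centred at (308,265) between fingers. Descend and grip.

>>> {"api": "servo_tool", "payload": {
  "commands": [0.0854,0.02,0,-0.001,0,0,0,0.0854,0.02,0,0,0,0,0,0.0854,0.015,0,0,0,0,0,0.0854,0.006,0,0,0,0,0,0.0854,0,0,0,0,0,0,0,0,0,0,0,0,0,0,0,0,0,0,0,0,0,0,0,0,0,0,0]
}}

```text
t: 17.47
eef_pos: [0.4983, -0.1326, 0.0034]
tool_rot: [-0.331, 0.626, -0.331, -0.624]
force: [-1.5, 0.6, 7.8]
grip_width: 0.732
```

>>> {"api": "servo_tool", "payload": {
  "commands": [0,0,0,0,0,0,0,0,0,0,0,0,0,0,0,0,0,0,0,0,0,0,0,0,0,0,0,0,0,0,0,0,0,0,0,0,-0.005,0,0,0,0,0,0,-0.01,0,0,0,0,0,0,-0.02,0,0,0,0,0]
}}

```text
t: 18.13
eef_pos: [0.4965, -0.1317, 0.0367]
tool_rot: [0.331, -0.624, 0.331, 0.626]
force: [0.2, -0.2, -2.9]
grip_width: 0.731
```

>>> {"api": "servo_tool", "payload": {
  "commands": [0,-0.03,0,0,0,0,0,0,-0.03,0,0,0.06,0,0,0,-0.03,0,0,0.1,0,0,0,-0.02,0,0,0.12,0,0,0,0,0,0,0.12,0,0,0,0,0,0,0.12,0,0,0,0,0,0,0.12,0,0,0,0,0,0,0.12,0,0]
}}

```text
t: 18.8
eef_pos: [0.4973, -0.1321, 0.148]
tool_rot: [0.541, -0.456, 0.54, 0.456]
force: [-0.3, 0.5, -0.6]
grip_width: 0.727
```

```bash
python3 - <<'E'
from h import *
go(396.6,307.8,150,78.2)
c=show("wrist","w11");show("top","t11")
E
```

```text
t 18.80 tcp [ 497.3 -132.1  148. ] jawyaw 80.3 xdown [ 0.001 -0.    -1.   ] F [-0.3  0.5 -0.6] g 62.1mm q [-0.49  0.37  1.65 -0.    1.12 -1.89]
turn(now axes) [ 0.036 -0.     0.001] alt other way 178 shift after turn [ -2.  188.6 410. ] shift before [ -2.3 173.6 416.6]
```

View pics/w11.png

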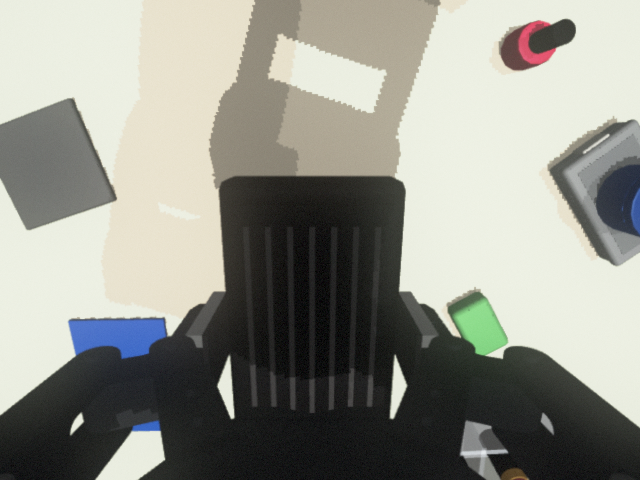

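>>> {"api": "servo_tool", "payload": {
  "commands": [0,0,0,0,0.036,0,0,0,0,0.0061,0.0125,0,0,0,0,0,0.0126,0.0275,0,0,0,0,0,0.0126,0.0275,0,0,0,0,0,0.0126,0.0275,0,0,0,0,0,0.0126,0.0275,0,0,0,0,0,0.0126,0.0275,0,0,0,0,0,0.0126,0.0275,0,0,0]
}}

```text
t: 19.57
eef_pos: [0.4515, 0.0599, 0.1473]
tool_rot: [0.547, -0.449, 0.546, 0.449]
force: [0.8, -0.1, -2.7]
grip_width: 0.734
```

>>> {"api": "servo_tool", "payload": {
  "commands": [0,0,0.0126,0.0275,0,0,0,0,0,0.0126,0.0275,0,0,0,0,0,0.0126,0.0275,0,0,0,0,0,0.0126,0.0275,0,0,0,0,0,0.0126,0.0275,0,0,0,0,0,0.0126,0.0275,0,0,0,0,0,0.0126,0.0275,0,0,0,0,0,0.0126,0.0275,0,0,0]
}}

```text
t: 20.23
eef_pos: [0.3961, 0.2954, 0.1473]
tool_rot: [0.546, -0.449, 0.546, 0.449]
force: [0.5, 0.3, -1.3]
grip_width: 0.732
```

>>> {"api": "servo_tool", "payload": {
  "commands": [0,0,0.0061,0.0125,0,0,0,0,0,0,0,0,0,0,0,0.02,0,0,0,0,0,0,0.025,0,0,0,0,0,0,0.025,0,0,0,0,0,0,0.02,0,0,0,0,0,0,0,0,0,0,0,0,0,0,0,0,0,0,0]
}}

```text
t: 20.9
eef_pos: [0.3937, 0.3066, 0.057]
tool_rot: [0.547, -0.448, 0.548, 0.448]
force: [1.2, 0.1, -1.4]
grip_width: 0.732
```

```bash
python3 - <<'E'
from h import *
s,r=st();go(396.6,307.8,12,78.2)
c=show("wrist","w12")
for f in("w11","w12"):
    pass
d=load("w11"); 
o=np.array([.4973,-.1321,.148]);
e=plane(d,[(230,179),(395,179)],.148+.0246)*1000; print("front edge",e.mean(0)-o[:2]*1000)
E
```

```text
t 20.90 tcp [393.7 306.6  57. ] jawyaw 78.6 xdown [-0.001 -0.001 -1.   ] F [ 1.2  0.1 -1.4] g 62.5mm q [ 0.43  0.47  1.77 -0.    0.89 -0.95]
t 20.90 tcp [393.7 306.6  57. ] jawyaw 78.6 xdown [-0.001 -0.001 -1.   ] F [ 1.2  0.1 -1.4] g 62.5mm q [ 0.43  0.47  1.77 -0.    0.89 -0.95]
turn(now axes) [ 0.008 -0.001 -0.001] alt other way 180 shift after turn [45.  -2.6  1.8] shift before [45.  -2.6  1.8]
front edge [-54.19589274  10.12847611]
```

View pics/w12.png

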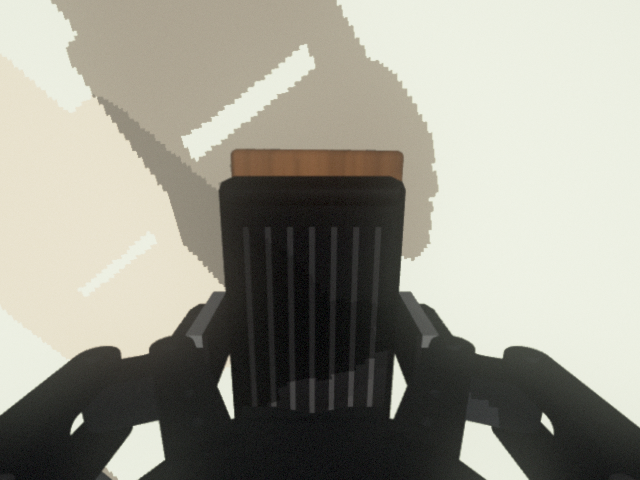

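```bash
python3 - <<'E'
from h import *
c=load("w12"); p=plane(c,[(231,151),(404,153)],.008)*1000; print(p, p.mean(0)); u=np.array([np.cos(np.radians(-11.8)),np.sin(np.radians(-11.8))]); print(p.mean(0)+65*u, np.degrees(np.arctan2(*(p[1]-p[0])[::-1])))
E
```

```text
[[325.38018944 279.51168668]
 [343.52582809 364.62122251]] [334.45300877 322.06645459]
[398.07938904 308.77421122] 77.9645480328633
```

Board's front edge at row 150 confirms its pose within ~1.5 mm. Correct and lower.

>>> {"api": "servo_tool", "payload": {
  "commands": [0,0,-0.003,0.0018,0.008,0,0,0,0.015,0,0,0,0,0,0,0.015,0,0,0,0,0,0,0.007,0,0,0,0,0,0,0,0,0,0,0,0,0,0,0,0,0,0,0,0,0,0,0,0,0,0,0,0,0,0,0,0,0]
}}

```text
t: 21.62
eef_pos: [0.3978, 0.3085, 0.0207]
tool_rot: [0.55, -0.446, 0.549, 0.445]
force: [0.5, -0.7, -2.0]
grip_width: 0.73
```

```bash
python3 - <<'E'
from h import *
go(397,308,12,78.2)
E
```

```text
t 21.62 tcp [397.8 308.5  20.7] jawyaw 78.1 xdown [ 0.002  0.001 -1.   ] F [ 0.5 -0.7 -2. ] g 62.4mm q [ 0.43  0.54  1.78  0.    0.81 -0.94]
turn(now axes) [-0.002  0.001  0.001] alt other way -180 shift after turn [ 8.7  0.7 -0.6] shift before [ 8.7  0.7 -0.7]
```

>>> {"api": "servo_tool", "payload": {
  "commands": [0,0.005,0,0,0,0,0,0,0.003,0,0,0,0,0,0,0.001,0,0,0,0,0,0,0,0,0,0,0,0,0,0,0,0,0,0,0,0.068,0,0,0,0,0,0,0.075,0,0,0,0,0,0,0.0854,0,0,0,0,0,0]
}}

```text
t: 22.28
eef_pos: [0.3973, 0.3082, 0.0107]
tool_rot: [0.549, -0.445, 0.549, 0.445]
force: [0.4, -0.5, 0.0]
grip_width: 0.991
```

>>> {"api": "servo_tool", "payload": {
  "commands": [0.0854,0,0,0,0,0,0,0.0854,0,0,0,0,0,0,0.0854,-0.01,0,0,0,0,0,0.0854,-0.02,0,0,0,0,0,0.0854,-0.035,0,0,0,0,0,0.0854,-0.035,0,0,0,0,0,0.0854,-0.02,0,0,0,0,0,0.0854,-0.01,0,0,0,0,0]
}}

```text
t: 22.95
eef_pos: [0.3982, 0.3088, 0.1444]
tool_rot: [0.551, -0.446, 0.547, 0.445]
force: [-0.0, -0.3, -0.1]
grip_width: 1.002
```

```bash
python3 - <<'E'
from h import *
go(600.8,-9.6,150,111.4)
c=show("wrist","w13")
E
```

```text
t 22.95 tcp [398.2 308.8 144.4] jawyaw 78.1 xdown [ 0.005  0.002 -1.   ] F [-0.  -0.3 -0.1] g 85.6mm q [ 0.43  0.35  1.68  0.    1.1  -0.94]
turn(now axes) [-0.581  0.002  0.005] alt other way -147 shift after turn [  -5.6  -72.5 -370.3] shift before [  -5.3 -263.9 -269.7]
```

View pics/w13.png

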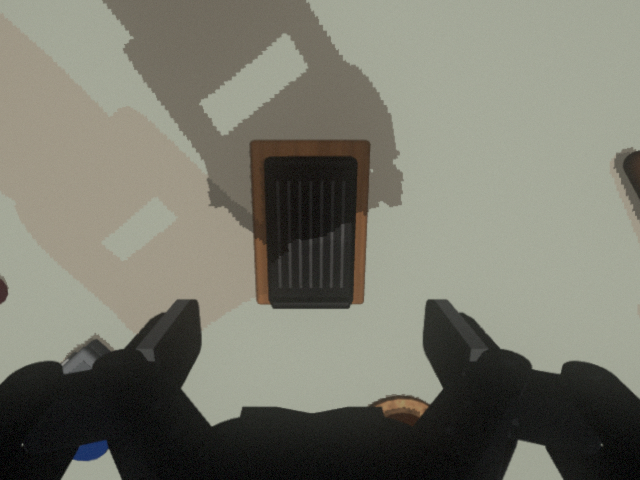

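Dish on board, borders even at (311,220). Now fetch the soap.

>>> {"api": "servo_tool", "payload": {
  "commands": [0.0854,0,-0.0102,-0.0104,0,0,0,0.0854,0,-0.0212,-0.0216,0,0,0,0.0854,0,-0.0212,-0.0216,0,0,0,0.0854,0,-0.0212,-0.0216,0,0,0,0.0854,0,-0.0212,-0.0216,0,0,0,0.0854,0,-0.0212,-0.0216,0,0,0,0.0854,0,-0.0212,-0.0216,0,0,0,0.0854,0,-0.0212,-0.0216,0,0,0]
}}

```text
t: 23.67
eef_pos: [0.5191, 0.116, 0.1394]
tool_rot: [0.549, -0.445, 0.55, 0.446]
force: [1.8, 0.3, -0.8]
grip_width: 0.998
```

>>> {"api": "servo_tool", "payload": {
  "commands": [0.0854,0,-0.0212,-0.0216,0,0,0,0.0854,0,-0.0212,-0.0216,0,0,0,0.0854,0,-0.0212,-0.0216,0,0,0,0.0854,0,-0.0212,-0.0216,0,0,0,0.0854,0,-0.0206,-0.0216,0,0,0,0.0854,0,0,0,-0.12,0,0,0.0854,0,0,0,-0.12,0,0,0.0854,0,0,0,-0.12,0,0]
}}

```text
t: 24.33
eef_pos: [0.5995, -0.0105, 0.1389]
tool_rot: [0.459, -0.537, 0.46, 0.539]
force: [-0.0, 0.6, -0.2]
grip_width: 0.998
```

>>> {"api": "servo_tool", "payload": {
  "commands": [0.0854,0,0,0,-0.12,0,0,0.0854,0,0,0,-0.1,0,0,0.0854,0.02,0,0,0,0,0,0.0854,0.03,0,0,0,0,0,0.0854,0.03,0,0,0,0,0,0.0854,0,0,0,0,0,0,0.0854,0,0,0,0,0,0,0.0854,0,0,0,0,0,0]
}}

```text
t: 25.0
eef_pos: [0.6005, -0.0101, 0.0619]
tool_rot: [-0.399, 0.584, -0.399, -0.583]
force: [1.2, -0.3, 0.3]
grip_width: 1.0
```

```bash
python3 - <<'E'
from h import *
go(600.8,-9.6,4,111.4)
c=show("wrist","w14");M,h=masks(c)
print("soap",rect(c,comp(M["soap"],(311,290)),.018))
E
```

```text
t 25.00 tcp [600.5 -10.1  61.9] jawyaw 111.3 xdown [ 0.001 -0.    -1.   ] F [ 1.2 -0.3  0.3] g 85.4mm q [-0.21  0.65  1.45 -0.    1.04 -2.15]
turn(now axes) [-0.001 -0.001  0.001] alt other way -180 shift after turn [57.9 -0.4  0.4] shift before [57.9 -0.4  0.4]
soap [600.2  -9.7  51.1  31.1  21.3]
```

View pics/w14.png

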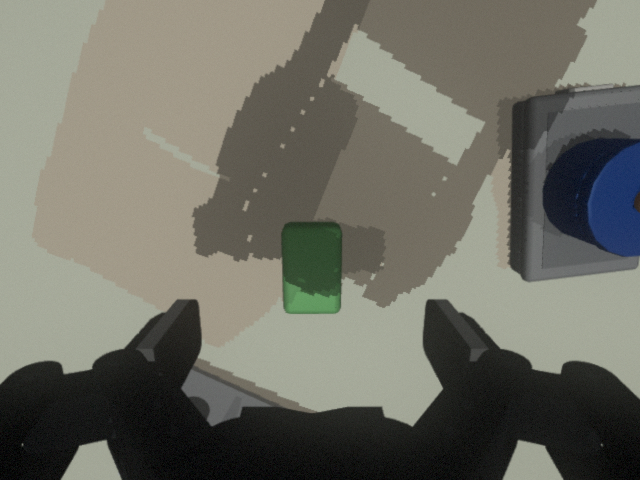

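>>> {"api": "servo_tool", "payload": {
  "commands": [0.0854,0.02,0,0,0,0,0,0.0854,0.02,0,0,0,0,0,0.0854,0.012,0,0,0,0,0,0.0854,0.006,0,0,0,0,0,0.0854,0,0,0,0,0,0,0,0,0,0,0,0,0,0,0,0,0,0,0,0,0,0,0,0,0,0,0]
}}

```text
t: 25.72
eef_pos: [0.6006, -0.0101, 0.0039]
tool_rot: [-0.399, 0.584, -0.399, -0.583]
force: [-0.6, -0.1, 0.2]
grip_width: 0.603
```

>>> {"api": "servo_tool", "payload": {
  "commands": [0,0,0,0,0,0,0,0,0,0,0,0,0,0,0,0,0,0,0,0,0,0,0,0,0,0,0,0,0,0,0,0,0,0,0,0,0,0,0,0,0,0,0,0,0,0,0,0,0,0,-0.01,0,0,0,0,0]
}}

```text
t: 26.38
eef_pos: [0.5991, -0.0099, 0.0118]
tool_rot: [0.399, -0.583, 0.399, 0.585]
force: [-0.6, -0.2, -0.3]
grip_width: 0.354
```

>>> {"api": "servo_tool", "payload": {
  "commands": [0,-0.02,0,0,0,0,0,0,-0.03,0,0,0,0,0,0,-0.03,0,0,0.1,0,0,0,-0.03,0,0,0.12,0,0,0,-0.02,0,0,0.12,0,0,0,0,0,0,0.12,0,0,0,0,0,0,0.12,0,0,0,0,0,0,0,0,0]
}}

```text
t: 27.05
eef_pos: [0.5999, -0.01, 0.1436]
tool_rot: [0.55, -0.444, 0.55, 0.444]
force: [0.2, 0.2, -0.4]
grip_width: 0.355
```

```bash
python3 - <<'E'
from h import *
c=show("top","t15");go(397,308,150,78.2)
c=show("wrist","w15")
E
```

```text
t 27.10 tcp [599.8 -10.  143.2] jawyaw 78.2 xdown [ 0. -0. -1.] F [-0.3 -0.5 -0.4] g 30.6mm q [-0.21  0.55  1.38 -0.    1.21 -1.58]
turn(now axes) [ 0. -0.  0.] alt other way 180 shift after turn [ -6.8 263.6 269.8] shift before [ -6.8 263.5 269.9]
```

View pics/w15.png

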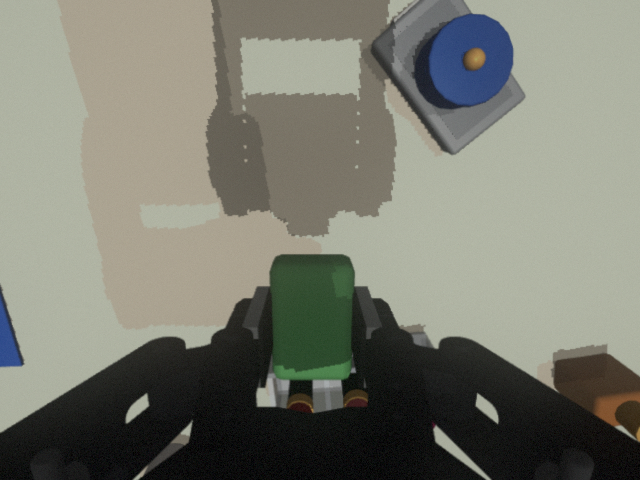

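```bash
python3 - <<'E'
from h import *
c=load("w15");M,h=masks(c)
r=rect(c,comp(M["soap"],(311,310)),.1432+.014); print("soap in hand",r, r[:2]-[599.8,-10])
e=plane(c,[(275,255),(350,255)],.157)*1000; print(e.mean(0)-[599.8,-10])
t=load("t15");M,h=masks(t)
uv=tuple(int(round(v)) for v in proj(t,[.397,.308,.03])[0]);ct=comp(M["dish"],uv); print("dish",rect(t,ct,.033),uv)
c=load("w13");M,h=masks(c);ct=comp(M["dish"],(312,230)); print("dish w13",rect(c,ct,.034),ct.max(0),ct.min(0)); 
q=plane(c,[(265,157),(357,157)],.036)*1000;u=np.array([np.cos(np.radians(-11.8)),np.sin(np.radians(-11.8))]);print(q.mean(0)+54.5*u)
E
```

```text
soap in hand [602.4  -9.5  60.   41.3  -6.7] [2.6 0.5]
[-25.81136168   6.24931142]
dish [398.2 306.5 108.   64.2 -12.4] (183, 315)
dish w13 [397.2 309.  108.6  61.5 -12. ] [356 307] [265 157]
[397.45138008 309.51563086]
```

>>> {"api": "servo_tool", "payload": {
  "commands": [0,0,0.0102,0.0104,0,0,0,0,0,0.0212,0.0216,0,0,0,0,0,0.0212,0.0216,0,0,0,0,0,0.0212,0.0216,0,0,0,0,0,0.0212,0.0216,0,0,0,0,0,0.0212,0.0216,0,0,0,0,0,0.0212,0.0216,0,0,0,0,0,0.0212,0.0216,0,0,0]
}}

```text
t: 27.82
eef_pos: [0.4771, 0.1819, 0.1428]
tool_rot: [0.548, -0.446, 0.548, 0.447]
force: [-0.4, 0.6, -0.6]
grip_width: 0.357
```

>>> {"api": "servo_tool", "payload": {
  "commands": [0,0,0.0212,0.0216,0,0,0,0,0,0.0212,0.0216,0,0,0,0,0,0.0212,0.0216,0,0,0,0,0,0.0212,0.0216,0,0,0,0,0,0.0201,0.0216,0,0,0,0,0,0,0,0,0,0,0,0,0,0,0,0,0,0,0.02,0,0,0,0,0]
}}

```text
t: 28.48
eef_pos: [0.3996, 0.3087, 0.1254]
tool_rot: [0.551, -0.447, 0.546, 0.446]
force: [0.7, 0.2, 0.1]
grip_width: 0.36
```

>>> {"api": "servo_tool", "payload": {
  "commands": [0,0.02,0,0,0,0,0,0,0.02,0,0,0,0,0,0,0.02,0,0,0,0,0,0,0.015,0,0,0,0,0,0,0,0,0,0,0,0,0,0,0,0,0,0,0,0,0,0,0,0,0,0,0,0,0,0,0,0,0]
}}

```text
t: 29.15
eef_pos: [0.3985, 0.3082, 0.0489]
tool_rot: [0.55, -0.446, 0.548, 0.445]
force: [1.3, 0.5, -0.8]
grip_width: 0.36
```

```bash
python3 - <<'E'
from h import *
go(397.5,308,34.5,78.2)
c=show("wrist","w16")
E
```

```text
t 29.15 tcp [398.5 308.2  48.9] jawyaw 78.1 xdown [ 0.002  0.001 -1.   ] F [ 1.3  0.5 -0.8] g 30.7mm q [ 0.43  0.49  1.77 -0.    0.88 -0.94]
turn(now axes) [-0.002  0.001  0.002] alt other way -180 shift after turn [14.4  1.  -0.4] shift before [14.4  1.  -0.4]
```

View pics/w16.png

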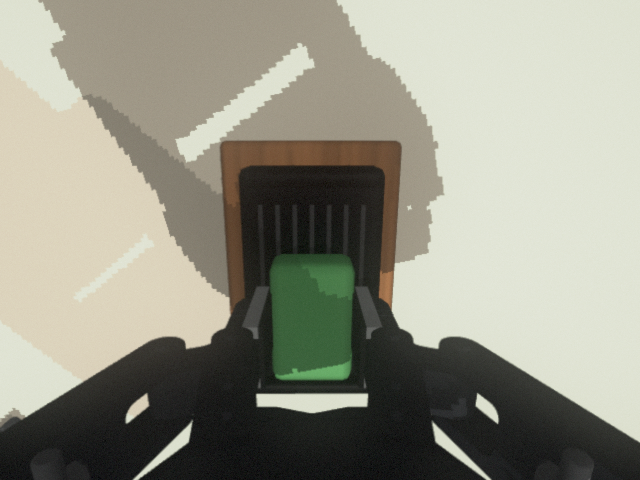

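Soap (312,317) aligned with the dish. Lower and release, opening fully.

>>> {"api": "servo_tool", "payload": {
  "commands": [0,0.007,0,0,0,0,0,0,0.005,0,0,0,0,0,0,0.002,0,0,0,0,0,0,0,0,0,0,0,0,0,0,0,0,0,0,0,0.045,0,0,0,0,0,0,0.06,0,0,0,0,0,0,0.0854,0,0,0,0,0,0]
}}

```text
t: 29.87
eef_pos: [0.3977, 0.3082, 0.0336]
tool_rot: [0.549, -0.445, 0.549, 0.445]
force: [0.0, 0.1, 0.3]
grip_width: 0.77
```

>>> {"api": "servo_tool", "payload": {
  "commands": [0.0854,0,0,0,0,0,0,0.0854,0,0,0,0,0,0,0.0854,-0.01,0,0,0,0,0,0.0854,-0.02,0,0,0,0,0,0.0854,-0.03,0,0,0,0,0,0.0854,-0.03,0,0,0,0,0,0.0854,-0.02,0,0,0,0,0,0.0854,0,0,0,0,0,0]
}}

```text
t: 30.53
eef_pos: [0.3995, 0.309, 0.1486]
tool_rot: [0.552, -0.446, 0.546, 0.445]
force: [-0.0, 1.2, 0.9]
grip_width: 1.002
```

```bash
python3 - <<'E'
from h import *
go(509.3,103,145,119)
c=show("wrist","w17");M,h=masks(c)
ct=comp(M["soap"],(311,235)); print("soap",rect(c,ct,.048))
E
```

```text
t 30.53 tcp [399.5 309.  148.6] jawyaw 78.1 xdown [ 0.007  0.003 -1.   ] F [-0.   1.2  0.9] g 85.6mm q [ 0.43  0.35  1.68  0.    1.11 -0.94]
turn(now axes) [-0.714  0.002  0.008] alt other way -139 shift after turn [   3.6    3.8 -233.4] shift before [   3.8 -149.9 -179. ]
soap [396.9 308.8  54.4  35.1 -15.6]
```

View pics/w17.png

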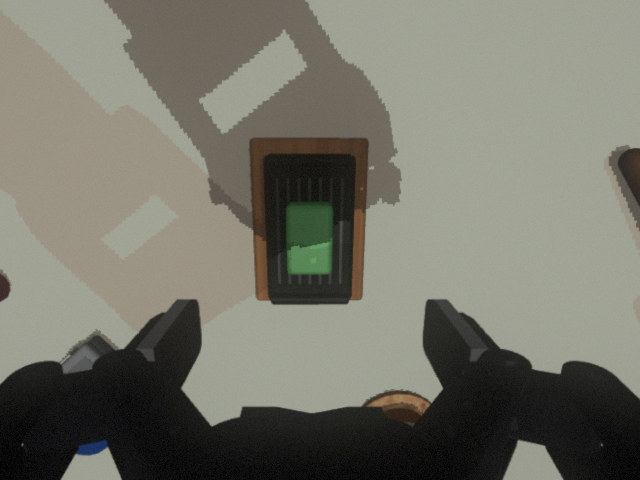

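Soap lies lengthwise centred in the dish at (310,238). Next the pot.

>>> {"api": "servo_tool", "payload": {
  "commands": [0.0854,0,0,0,-0.119,0,0,0.0854,0,0,0,-0.119,0,0,0.0854,0,0,0,-0.119,0,0,0.0854,0,0,0,-0.119,0,0,0.0854,0,0,0,-0.119,0,0,0.0854,0,0,0,-0.119,0,0,0.0854,0,0.0005,-0.026,0,0,0,0.0854,0,0.0005,-0.0295,0,0,0]
}}

```text
t: 31.25
eef_pos: [0.423, 0.2592, 0.143]
tool_rot: [0.357, -0.609, 0.358, 0.61]
force: [0.5, -0.9, -0.2]
grip_width: 0.998
```

>>> {"api": "servo_tool", "payload": {
  "commands": [0.0854,0,0.0005,-0.0295,0,0,0,0.0854,0,0.0005,-0.0295,0,0,0,0.0854,0,0.0005,-0.0295,0,0,0,0.0854,0,0.0005,-0.0295,0,0,0,0.0854,0,0.0005,-0.0295,0,0,0,0.0854,0,0.0005,-0.0295,0,0,0,0.0854,0,0,0,0,0,0,0.0854,0,0,0,0,0,0]
}}

```text
t: 31.92
eef_pos: [0.5068, 0.1019, 0.143]
tool_rot: [0.359, -0.608, 0.36, 0.609]
force: [-0.6, 0.7, 0.7]
grip_width: 0.996
```

>>> {"api": "servo_tool", "payload": {
  "commands": [0.0854,0,0,0,0,0,0,0.0854,0.02,0,0,0,0,0,0.0854,0.02,0,0,0,0,0,0.0854,0.01,0,0,0,0,0,0.0854,0,0,0,0,0,0,0.0854,0,0,0,0,0,0,0.0854,0,0,0,0,0,0,0.0854,0,0,0,0,0,0]
}}

```text
t: 32.58
eef_pos: [0.5075, 0.1031, 0.0948]
tool_rot: [-0.359, 0.61, -0.358, -0.609]
force: [-0.0, -0.1, 0.5]
grip_width: 1.001
```

```bash
python3 - <<'E'
from h import *
go(509.3,103,28,119)
c=show("wrist","w18")
print(proj(c,[[.5093,.103,.056]]))
E
```

```text
t 32.58 tcp [507.5 103.1  94.8] jawyaw 119.0 xdown [ 0.002 -0.    -1.   ] F [-0.  -0.1  0.5] g 85.5mm q [-0.03  0.45  1.69  0.    1.   -2.1 ]
turn(now axes) [ 0.    -0.001  0.002] alt other way 180 shift after turn [66.8 -1.6 -1. ] shift before [66.8 -1.5 -0.9]
[[308.73918007 275.44493687]]
```

View pics/w18.png

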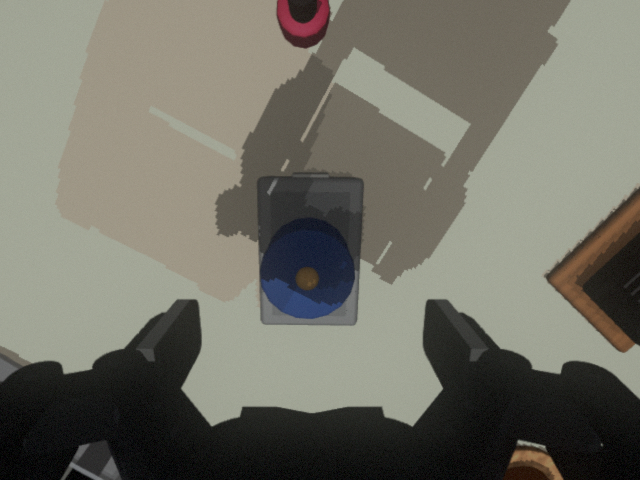

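>>> {"api": "servo_tool", "payload": {
  "commands": [0.0854,0.02,0,-0.0013,0,0,0,0.0854,0.02,0,0,0,0,0,0.0854,0.017,0,0,0,0,0,0.0854,0.009,0,0,0,0,0,0.0854,0,0,0,0,0,0,0,0,0,0,0,0,0,0,0,0,0,0,0,0,0,0,0,0,0,0,0]
}}

```text
t: 33.3
eef_pos: [0.5083, 0.1017, 0.0289]
tool_rot: [-0.359, 0.61, -0.359, -0.609]
force: [-0.9, -1.9, 0.4]
grip_width: 0.605
```

>>> {"api": "servo_tool", "payload": {
  "commands": [0,0,0,0,0,0,0,0,0,0,0,0,0,0,0,0,0,0,0,0,0,0,0,0,0,0,0,0,0,0,0,0,0,0,0,0,0,0,0,0,0,0,0,-0.006,0,0,0,0,0,0,-0.015,0,0,0,0,0]
}}

```text
t: 33.97
eef_pos: [0.5068, 0.1017, 0.0484]
tool_rot: [0.358, -0.608, 0.359, 0.61]
force: [-0.5, -0.5, -0.7]
grip_width: 0.559
```

```bash
python3 - <<'E'
from h import *
go(415.5,-321.3,150,98)
c=show("wrist","w19")
s=bot.sense()["eef_pos"]; print(proj(c,[*s[:2],s[2]+.028]))
E
```

```text
t 33.97 tcp [506.8 101.7  48.4] jawyaw 119.0 xdown [-0.003  0.    -1.   ] F [-0.5 -0.5 -0.7] g 47.8mm q [-0.03  0.52  1.72 -0.    0.9  -2.11]
turn(now axes) [ 0.366  0.001 -0.002] alt other way 159 shift after turn [-101.6  149.2 -406.2] shift before [-101.4  285.1 -325.6]
[[307.46244885 348.80788537]]
```

View pics/w19.png

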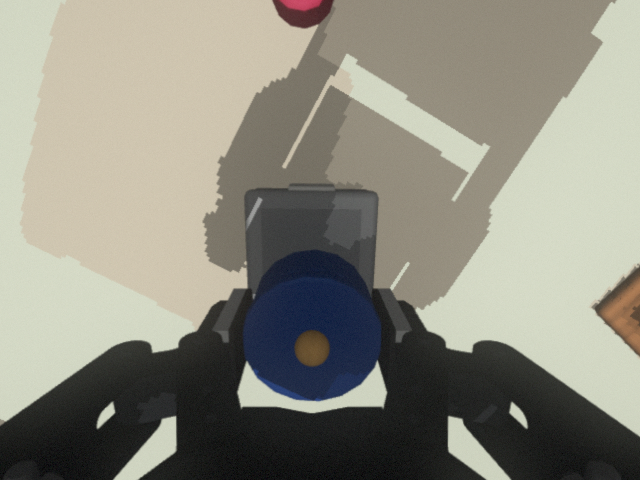

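Pot held level; knob at (312,348) agrees with TCP. Lift, turn, carry to slab.

>>> {"api": "servo_tool", "payload": {
  "commands": [0,-0.025,0,0,0.09,0,0,0,-0.03,0,0,0.09,0,0,0,-0.03,0,0,0.09,0,0,0,-0.015,0,0,0.096,0,0,0,0,0.006,-0.0162,0,0,0,0,0,0.011,-0.03,0,0,0,0,0,0.011,-0.03,0,0,0,0,0,0.011,-0.03,0,0,0]
}}

```text
t: 34.68
eef_pos: [0.4834, -0.0099, 0.1492]
tool_rot: [-0.464, 0.534, -0.463, -0.534]
force: [1.2, 0.1, -1.5]
grip_width: 0.562
```

>>> {"api": "servo_tool", "payload": {
  "commands": [0,0,0.011,-0.03,0,0,0,0,0,0.011,-0.03,0,0,0,0,0,0.011,-0.03,0,0,0,0,0,0.011,-0.03,0,0,0,0,0,0.011,-0.03,0,0,0,0,0,0.011,-0.03,0,0,0,0,0,0.011,-0.03,0,0,0,0,0,0.011,-0.03,0,0,0]
}}

```text
t: 35.35
eef_pos: [0.4297, -0.2604, 0.1492]
tool_rot: [-0.464, 0.534, -0.464, -0.533]
force: [1.0, 0.4, -0.8]
grip_width: 0.559
```

>>> {"api": "servo_tool", "payload": {
  "commands": [0,0,0.011,-0.03,0,0,0,0,0,0.011,-0.03,0,0,0,0,0,0,0,0,0,0,0,0.02,0,0,0,0,0,0,0.03,0,0,0,0,0,0,0.03,0,0,0,0,0,0,0.01,0,0,0,0,0,0,0,0,0,0,0,0]
}}

```text
t: 36.02
eef_pos: [0.4161, -0.3202, 0.0571]
tool_rot: [0.464, -0.532, 0.463, 0.535]
force: [0.2, 0.4, -1.1]
grip_width: 0.562
```

```bash
python3 - <<'E'
from h import *
go(415.5,-321.3,13,98)
c=show("wrist","w20")
E
```

```text
t 36.02 tcp [ 416.1 -320.2   57.1] jawyaw 98.0 xdown [-0.003  0.003 -1.   ] F [ 0.2  0.4 -1.1] g 48.0mm q [-0.88  0.52  1.69  0.    0.93 -2.59]
turn(now axes) [ 0.001  0.004 -0.002] alt other way 180 shift after turn [44.1  0.7 -1. ] shift before [44.1  0.6 -1.1]
```

View pics/w20.png

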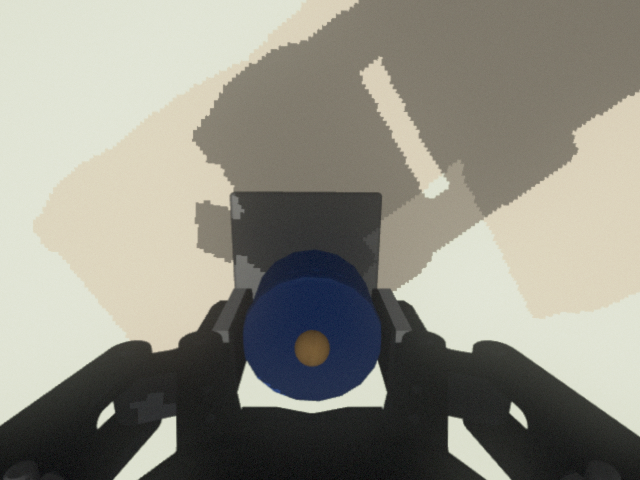

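>>> {"api": "servo_tool", "payload": {
  "commands": [0,0.015,0,-0.0005,0,0,0,0,0.015,0,0,0,0,0,0,0.008,0,0,0,0,0,0,0,0,0,0,0,0,0,0,0,0,0,0,0,0,0,0,0,0,0,0,0,0,0,0,0,0,0,0,0,0,0,0,0,0]
}}

```text
t: 36.73
eef_pos: [0.4172, -0.3221, 0.0216]
tool_rot: [-0.464, 0.534, -0.464, -0.533]
force: [0.1, 0.5, -0.8]
grip_width: 0.561
```

```bash
python3 - <<'E'
from h import *
c=load("w20");p=plane(c,[(233,193),(381,193)],.006)*1000; a=np.radians(8); print(p,p.mean(0)+40*np.array([np.cos(a),np.sin(a)]))
go(415.5,-321.3,13,98)
E
```

```text
[[ 382.0479316  -365.65042416]
 [ 371.34536403 -289.120133  ]] [ 416.30737056 -321.81835454]
t 36.73 tcp [ 417.2 -322.1   21.6] jawyaw 98.0 xdown [ 0.001 -0.001 -1.   ] F [ 0.1  0.5 -0.8] g 47.9mm q [-0.88  0.58  1.71  0.    0.85 -2.59]
turn(now axes) [ 0.001 -0.001  0.001] alt other way 180 shift after turn [8.6 1.6 1. ] shift before [8.6 1.6 1. ]
```

>>> {"api": "servo_tool", "payload": {
  "commands": [0,0.005,0.001,0.0005,0,0,0,0,0.003,0,0,0,0,0,0,0.0005,0,0,0,0,0,0,0,0,0,0,0,0,0,0,0,0,0,0,0,0.055,0,0,0,0,0,0,0.065,0,0,0,0,0,0,0.0854,0,0,0,0,0,0]
}}

```text
t: 37.4
eef_pos: [0.4158, -0.3214, 0.012]
tool_rot: [0.464, -0.534, 0.464, 0.534]
force: [0.2, 0.0, 0.8]
grip_width: 0.882
```

>>> {"api": "servo_tool", "payload": {
  "commands": [0.0854,0,0,0,0,0,0,0.0854,0,0,0,0,0,0,0.0854,-0.01,0,0,0,0,0,0.0854,-0.02,0,0,0,0,0,0.0854,-0.035,0,0,0,0,0,0.0854,-0.035,0,0,0,0,0,0.0854,-0.03,0,0,0,0,0,0.0854,0,0,0,0,0,0]
}}

```text
t: 38.07
eef_pos: [0.4176, -0.3233, 0.1488]
tool_rot: [-0.463, 0.538, -0.464, -0.53]
force: [0.7, -0.2, 1.1]
grip_width: 1.002
```

```bash
python3 - <<'E'
from h import *
go(509,102.7,150,119)
c=show("wrist","w21")
E
```

```text
t 38.07 tcp [ 417.6 -323.3  148.8] jawyaw 98.0 xdown [ 0.007 -0.008 -1.   ] F [ 0.7 -0.2  1.1] g 85.5mm q [-0.88  0.39  1.61 -0.    1.13 -2.59]
turn(now axes) [-0.366 -0.01   0.004] alt other way -159 shift after turn [  -1.2 -286.5  328.3] shift before [  -4.1 -150.2  409. ]
```

View pics/w21.png

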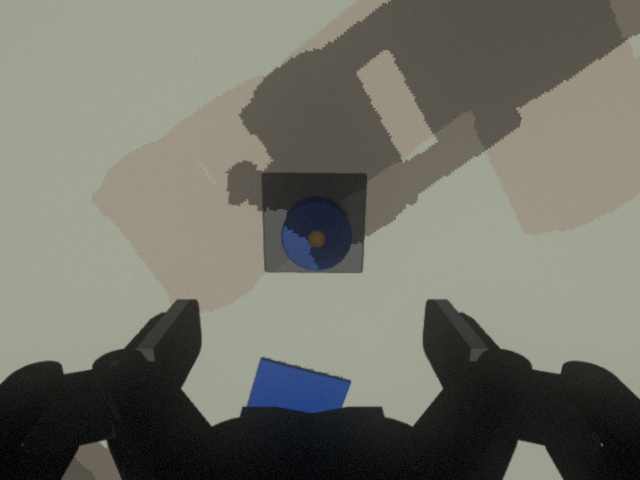

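Pot on slab at (316,233), looks centred. Back to the tin.

>>> {"api": "servo_tool", "payload": {
  "commands": [0.0854,0,-0.006,0.0162,0,0,0,0.0854,0,-0.011,0.03,0,0,0,0.0854,0,-0.011,0.03,0,0,0,0.0854,0,-0.011,0.03,0,0,0,0.0854,0,-0.011,0.03,0,0,0,0.0854,0,-0.011,0.03,0,0,0,0.0854,0,-0.011,0.03,0,0,0,0.0854,0,-0.011,0.03,0,0,0]
}}

```text
t: 38.78
eef_pos: [0.466, -0.0841, 0.1417]
tool_rot: [0.464, -0.533, 0.464, 0.534]
force: [0.1, -1.0, 0.0]
grip_width: 0.997
```

>>> {"api": "servo_tool", "payload": {
  "commands": [0.0854,0,-0.011,0.03,0,0,0,0.0854,0,-0.011,0.03,0,0,0,0.0854,0,-0.011,0.03,0,0,0,0.0854,0,-0.011,0.03,0,0,0,0.0854,0,-0.011,0.03,0,0,0,0.0854,0,-0.011,0.03,-0.08,0,0,0.0854,0,0,0.003,-0.12,0,0,0.0854,0,0,0,-0.12,0,0]
}}

```text
t: 39.45
eef_pos: [0.5053, 0.1064, 0.1413]
tool_rot: [0.37, -0.602, 0.37, 0.603]
force: [0.9, 0.1, 0.4]
grip_width: 0.998
```

>>> {"api": "servo_tool", "payload": {
  "commands": [0.0854,0,0,0,-0.046,0,0,0.0854,0.02,0,0,0,0,0,0.0854,0.025,0,0,0,0,0,0.0854,0.025,0,0,0,0,0,0.0854,0,0,0,0,0,0,0.0854,0,0,0,0,0,0,0.0854,0,0,0,0,0,0,0.0854,0,0,0,0,0,0]
}}

```text
t: 40.12
eef_pos: [0.5067, 0.1045, 0.0737]
tool_rot: [-0.359, 0.61, -0.358, -0.609]
force: [0.6, -0.1, 0.1]
grip_width: 1.0
```

```bash
python3 - <<'E'
from h import *
go(509,102.7,2,119)
c=show("wrist","w22")
print(proj(c,[.509,.1027,.022]))
E
```

```text
t 40.12 tcp [506.7 104.5  73.7] jawyaw 119.0 xdown [ 0.002 -0.    -1.   ] F [ 0.6 -0.1  0.1] g 85.4mm q [-0.02  0.48  1.71 -0.    0.95 -2.1 ]
turn(now axes) [ 0.    -0.001  0.002] alt other way 180 shift after turn [71.7 -1.1 -2.7] shift before [71.7 -1.  -2.6]
[[305.78174394 266.38273242]]
```

View pics/w22.png

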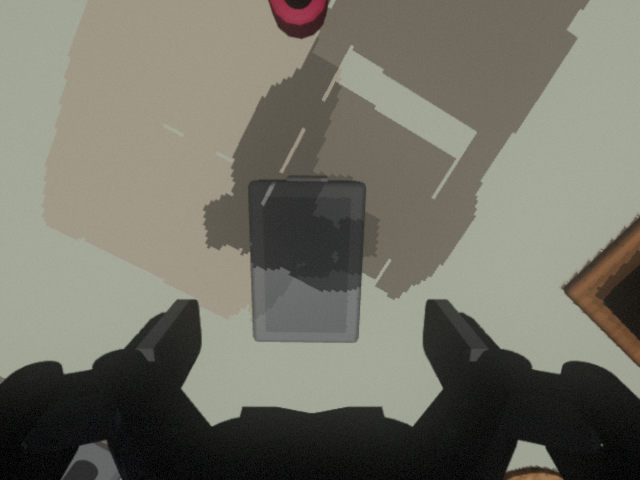

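```bash
python3 - <<'E'
from h import *
c=load("w22");p=plane(c,[(249.5,182),(365.5,182),(358,341),(253.5,341)],.022)*1000
print(p.round(1),p.mean(0)); print(cv2.minAreaRect(p.astype(np.float32)))
go(*p.mean(0),2,119)
E
```

```text
[[482.6  54.9]
 [453.4 107.6]
 [534.8 151.7]
 [564.5  98.1]] [508.78944453 103.06639626]
((508.9227600097656, 102.84750366210938), (93.13002014160156, 61.25709915161133), 28.477237701416016)
t 40.17 tcp [506.7 104.5  73.6] jawyaw 119.0 xdown [ 0.002 -0.    -1.   ] F [0.4 0.3 0.7] g 85.6mm q [-0.02  0.48  1.71 -0.    0.95 -2.1 ]
turn(now axes) [ 0.    -0.001  0.002] alt other way 180 shift after turn [71.6 -1.2 -2.3] shift before [71.6 -1.  -2.2]
```

Tin at rows 182–342 confirms (509,103). Descend, grip.

>>> {"api": "servo_tool", "payload": {
  "commands": [0.0854,0,-0.001,-0.0023,0,0,0,0.0854,0.02,0,0,0,0,0,0.0854,0.025,0,0,0,0,0,0.0854,0.017,0,0,0,0,0,0.0854,0.008,0,0,0,0,0,0.0854,0,0,0,0,0,0,0,0,0,0,0,0,0,0,0,0,0,0,0,0]
}}

```text
t: 40.83
eef_pos: [0.5088, 0.103, 0.0035]
tool_rot: [-0.359, 0.61, -0.358, -0.609]
force: [1.3, -0.2, 0.2]
grip_width: 0.755
```

>>> {"api": "servo_tool", "payload": {
  "commands": [0,0,0,0,0,0,0,0,0,0,0,0,0,0,0,0,0,0,0,0,0,0,0,0,0,0,0,0,0,0,0,0,0,0,0,0,0,0,0,0,0,0,0,-0.006,0,0,0,0,0,0,-0.02,0,0,0,0,0]
}}

```text
t: 41.5
eef_pos: [0.5068, 0.103, 0.0276]
tool_rot: [0.358, -0.608, 0.359, 0.61]
force: [-0.2, 0.3, -1.7]
grip_width: 0.706
```

>>> {"api": "servo_tool", "payload": {
  "commands": [0,-0.03,0,0,0.06,0,0,0,-0.03,0,0,0.11,0,0,0,-0.03,0,0,0.12,0,0,0,-0.02,0,0,0.12,0,0,0,0,0,0,0.12,0,0,0,0,0,0,0.117,0,0,0,0,0,0,0,0,0,0,0,0,0,0,0,0]
}}

```text
t: 42.17
eef_pos: [0.5079, 0.103, 0.1389]
tool_rot: [0.533, -0.465, 0.533, 0.464]
force: [0.6, 0.1, -1.4]
grip_width: 0.705
```

```bash
python3 - <<'E'
from h import *
go(605.1,-317.6,140,81.8)
c=show("wrist","w23")
t=show("top","t23")
M,h=masks(t); print("mat",rect(t,comp(M["mat"],(465,225)),.004))
E
```

```text
t 42.17 tcp [507.9 103.  138.9] jawyaw 82.1 xdown [ 0.001 -0.    -1.   ] F [ 0.6  0.1 -1.4] g 60.2mm q [-0.03  0.39  1.65 -0.    1.11 -1.46]
turn(now axes) [0.006 0.    0.001] alt other way 180 shift after turn [  -1.1 -156.2 -402.4] shift before [  -1.1 -153.8 -403.3]
mat [ 605.1 -317.7  114.8   83.1   -8.3]
```

View pics/w23.png

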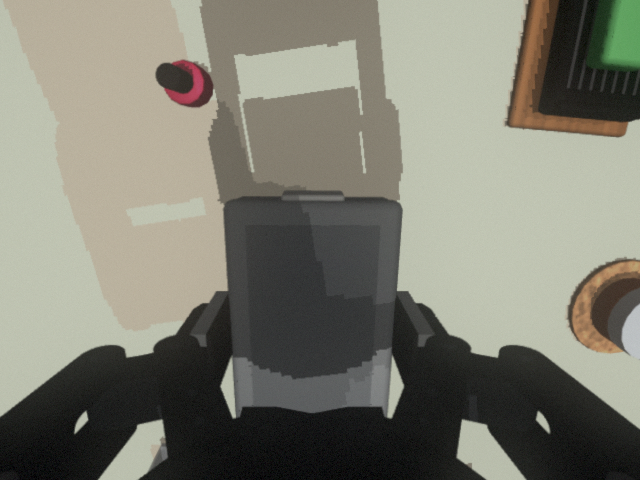

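>>> {"api": "servo_tool", "payload": {
  "commands": [0,0,0,0,0.006,0,0,0,0,-0.006,-0.0145,0,0,0,0,0,-0.0113,-0.029,0,0,0,0,0,-0.0113,-0.029,0,0,0,0,0,-0.0113,-0.029,0,0,0,0,0,-0.0113,-0.029,0,0,0,0,0,-0.0113,-0.029,0,0,0,0,0,-0.0113,-0.029,0,0,0]
}}

```text
t: 42.93
eef_pos: [0.5535, -0.0958, 0.1382]
tool_rot: [0.535, -0.462, 0.535, 0.462]
force: [0.2, 0.4, -1.2]
grip_width: 0.707
```

>>> {"api": "servo_tool", "payload": {
  "commands": [0,0,-0.0113,-0.029,0,0,0,0,0,-0.0113,-0.029,0,0,0,0,0,-0.0113,-0.029,0,0,0,0,0,-0.0113,-0.029,0,0,0,0,0,-0.0113,-0.029,0,0,0,0,0,-0.0113,-0.029,0,0,0,0,0,-0.0113,-0.029,0,0,0,0,0,-0.0033,-0.0109,0,0,0]
}}

```text
t: 43.6
eef_pos: [0.6034, -0.3217, 0.1375]
tool_rot: [0.535, -0.462, 0.536, 0.461]
force: [-0.9, -0.6, -1.6]
grip_width: 0.706
```

>>> {"api": "servo_tool", "payload": {
  "commands": [0,0,0,0,0,0,0,0,0,0,0,0,0,0,0,0.02,0,0,0,0,0,0,0.03,0,0,0,0,0,0,0.03,0,0,0,0,0,0,0,0,0,0,0,0,0,0,0,0,0,0,0,0,0,0,0,0,0,0]
}}

```text
t: 44.27
eef_pos: [0.6045, -0.3177, 0.0606]
tool_rot: [0.535, -0.463, 0.535, 0.461]
force: [0.2, 0.1, -0.6]
grip_width: 0.702
```

```bash
python3 - <<'E'
from h import *
go(605.1,-317.6,9,81.8)
c=show("wrist","w24")
E
```

```text
t 44.27 tcp [ 604.5 -317.7   60.6] jawyaw 81.6 xdown [ 0.002 -0.002 -1.   ] F [ 0.2  0.1 -0.6] g 59.9mm q [-0.66  0.81  1.15  0.    1.18 -2.08]
turn(now axes) [-0.003 -0.001  0.002] alt other way -180 shift after turn [51.6 -0.5  0.2] shift before [51.6 -0.4  0.3]
```

View pics/w24.png

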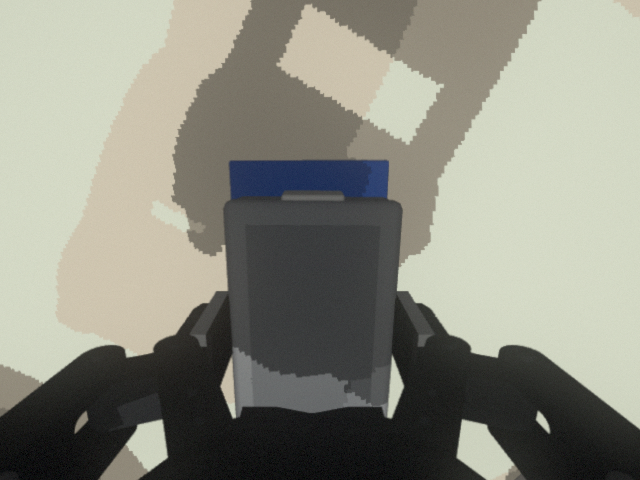

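```bash
python3 - <<'E'
from h import *
c=load("w24");a=np.radians(-8.2);u=np.array([np.cos(a),np.sin(a)])
p=plane(c,[(230,161),(388,161)],.004)*1000; print("mat c",p.mean(0)+58*u)
q=plane(c,[(226,201),(402,201)],.0606+.0185)*1000; print("tin c",q.mean(0)+47*u)
E
```

```text
mat c [ 606.37789813 -318.77302426]
tin c [ 604.59178691 -316.25892654]
```

>>> {"api": "servo_tool", "payload": {
  "commands": [0,0.015,0,0,0,0,0,0,0.02,0,0,0,0,0,0,0.01,0,0,0,0,0,0,0,0,0,0,0,0,0,0,0,0,0,0,0,0,0,0,0,0,0,0,0,0,0,0,0,0,0,0,0,0,0,0,0,0]
}}

```text
t: 44.98
eef_pos: [0.604, -0.3182, 0.0144]
tool_rot: [0.535, -0.463, 0.535, 0.461]
force: [0.2, 0.5, -0.2]
grip_width: 0.706
```

```bash
python3 - <<'E'
from h import *
go(605.1,-317.6,8,81.8)
E
```

```text
t 44.98 tcp [ 604.  -318.2   14.4] jawyaw 81.6 xdown [ 0.001 -0.001 -1.   ] F [ 0.2  0.5 -0.2] g 60.3mm q [-0.66  0.87  1.17 -0.    1.1  -2.08]
turn(now axes) [-0.004 -0.001  0.001] alt other way -180 shift after turn [ 6.4 -1.   0.8] shift before [ 6.4 -1.   0.8]
```

>>> {"api": "servo_tool", "payload": {
  "commands": [0,0.004,-0.0015,0,0,0,0,0,0.0025,0,0,0,0,0,0,0.001,0,0,0,0,0,0,0,0,0,0,0,0,0,0,0,0,0,0,0,0.066,0,0,0,0,0,0,0.075,0,0,0,0,0,0,0.0854,0,0,0,0,0,0]
}}

```text
t: 45.65
eef_pos: [0.605, -0.3181, 0.0055]
tool_rot: [0.535, -0.462, 0.535, 0.462]
force: [-0.6, -0.7, -0.0]
grip_width: 0.988
```

>>> {"api": "servo_tool", "payload": {
  "commands": [0.0854,0,0,0,0,0,0,0.0854,0,0,0,0,0,0,0.0854,-0.01,0,0,0,0,0,0.0854,-0.02,0,0,0,0,0,0.0854,-0.035,0,0,0,0,0,0.0854,-0.035,0,0,0,0,0,0.0854,-0.035,0,0,0,0,0,0.0854,-0.02,0,0,0,0,0]
}}

```text
t: 46.32
eef_pos: [0.6059, -0.3187, 0.1663]
tool_rot: [0.536, -0.464, 0.535, 0.46]
force: [1.1, -0.1, -0.0]
grip_width: 1.0
```

```bash
python3 - <<'E'
from h import *
go(400,0,250)
c=show("wrist","w25")
E
```

```text
t 46.32 tcp [ 605.9 -318.7  166.3] jawyaw 81.6 xdown [ 0.005 -0.004 -1.   ] F [ 1.1 -0.1 -0. ] g 85.4mm q [-0.65  0.72  1.03 -0.    1.38 -2.08]
turn(now axes) [ 0.    -0.003  0.005] alt other way 0 shift after turn [-83.7 250.3 285.1] shift before [-85.9 249.8 284.9]
```

View pics/w25.png

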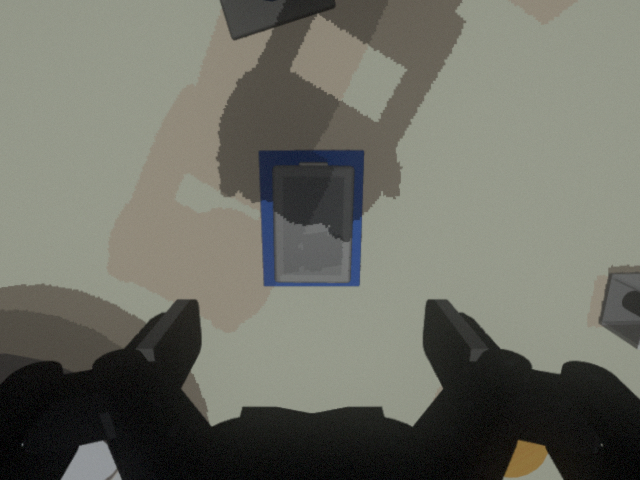

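>>> {"api": "servo_tool", "payload": {
  "commands": [0.0854,-0.01,0.0208,0.0237,0,0,0,0.0854,-0.01,0.0208,0.0237,0,0,0,0.0854,-0.01,0.0208,0.0237,0,0,0,0.0854,-0.01,0.0208,0.0237,0,0,0,0.0854,-0.01,0.0208,0.0237,0,0,0,0.0854,-0.01,0.0208,0.0237,0,0,0,0.0854,-0.01,0.0208,0.0237,0,0,0,0.0854,-0.01,0.0208,0.0237,0,0,0]
}}

```text
t: 47.03
eef_pos: [0.4671, -0.105, 0.2416]
tool_rot: [0.535, -0.462, 0.535, 0.462]
force: [0.3, 0.8, -0.2]
grip_width: 1.002
```

>>> {"api": "servo_tool", "payload": {
  "commands": [0.0854,0,0.0208,0.0237,0,0,0,0.0854,0,0.0208,0.0237,0,0,0,0.0854,0,0.0208,0.0237,0,0,0,0.0854,0,0.0208,0.0237,0,0,0,0.0854,0,0,0,0,0,0,0.0854,0,0,0,0,0,0,0.0854,0,0,0,0,0,0,0.0854,0,0,0,0,0,0]
}}

```text
t: 47.7
eef_pos: [0.4002, -0.001, 0.2409]
tool_rot: [0.536, -0.462, 0.536, 0.462]
force: [1.0, 0.1, -0.8]
grip_width: 1.0
```

```bash
python3 - <<'E'
from h import *
st()
w=load("w25")
p=plane(w,[(273,167),(354,167),(350,282),(276,282)],.026)*1000;print("tin",p.mean(0),cv2.minAreaRect(p.astype(np.float32)))
q=plane(w,[(259,151),(364,151),(360,286),(264,286)],.004)*1000;print("mat",q.mean(0),cv2.minAreaRect(q.astype(np.float32)))
t=show("top","t26");show("scene","s26")
M,h=masks(t)
def g(x,y,z): return tuple(int(round(v)) for v in proj(t,[x,y,z])[0])
for n,s,z in(("board",(.397+.06,.300,.008),.008),("dish",(.397-.04,.316,.03),.033),("soap",(.397,.308,.048),.048),("mat",(.605,-.317-.037,.004),.004),("slab",(.415+.033,-.321+.033,.006),.006),("pot",(.407,-.329,.04),.040)):
    ct=comp(M[n],g(*s)); 
    if ct is not None: print(n,rect(t,ct,z))
lid=(h[...,1]<45)&(h[...,2]>75); u=g(.607,.347,.04); yy,xx=np.indices(lid.shape); lid&=np.hypot(xx-u[0],yy-u[1])<15
ct=comp(lid,u); print("jar",rect(t,ct,.04)); ct=comp(M["coaster"],g(.607+.035,.347,.006)); print("coaster",rect(t,ct,.006))
E
python3 - <<'E'
import cv2
im=cv2.imread("pics/t26.png");cv2.imwrite("pics/t26c.png",cv2.convertScaleAbs(cv2.resize(im[140:360,130:510],None,fx=2.1,fy=2.1,interpolation=cv2.INTER_CUBIC),alpha=1.6))
E
```

```text
t 47.70 tcp [400.2  -1.  240.9] jawyaw 81.5 xdown [ 0. -0. -1.] F [ 1.   0.1 -0.8] g 85.4mm q [-0.3   0.02  1.82 -0.    1.3  -1.72]
tin [ 605.74338396 -317.26063345] ((605.7676391601562, -317.16790771484375), (60.43488693237305, 91.95869445800781), 81.49794006347656)
mat [ 606.40417933 -318.57938142] ((606.4076538085938, -318.4244384765625), (84.23097229003906, 115.35987091064453), 81.61588287353516)
board [396.6 307.9 128.8  86.9 -11.4]
dish [397.9 306.3 108.3  64.1 -12. ]
soap [399.6 307.4  50.   33.6 -12. ]
mat [ 605.1 -317.7  114.8   83.1   -8.3]
slab [ 415.3 -321.1   82.3   80.7  -82.1]
pot [ 416.7 -318.8   49.4   48.9   66.1]
jar [606.3 351.3  57.   53.5 -88.4]
coaster [607.  346.7  82.1  81.6   1.5]
```

View pics/t26c.png

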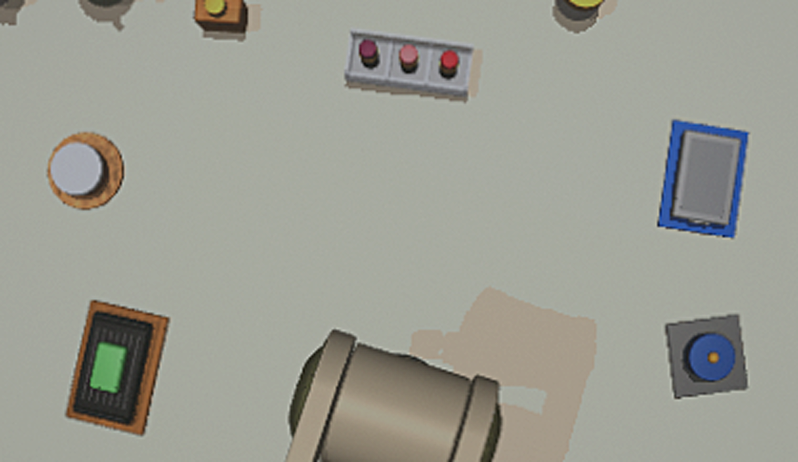

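View pics/s26.png

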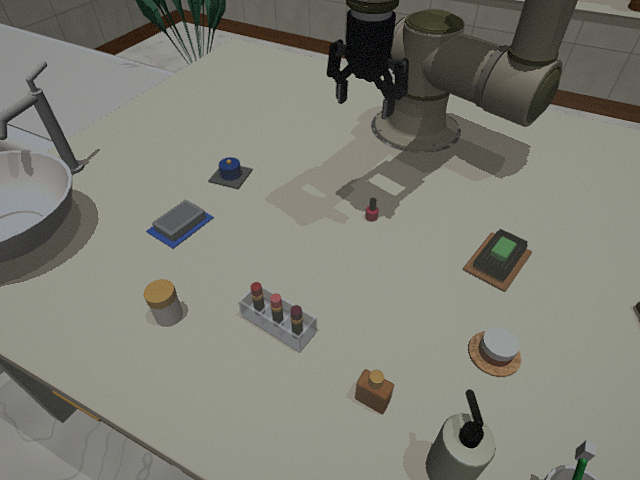

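```bash
python3 - <<'E'
from h import *
w=load("w9")
M,h=masks(w)
def fit(pts,z):
    q=plane(w,pts,z)*1000;A=np.c_[2*q,np.ones(len(q))]; s=np.linalg.lstsq(A,(q**2).sum(1),rcond=None)[0]; return s[:2],np.sqrt(s[2]+s[0]**2+s[1]**2)
ct=comp(M["coaster"],(312,180)); hull=cv2.convexHull(ct)[:,0]
print("coaster",fit(hull,.006))
print("lid",rect(w,comp((h[...,1]<50)&(np.hypot(np.indices(h.shape[:2])[1]-312,np.indices(h.shape[:2])[0]-232)<46)&(h[...,2]>60),(300,240)),.040))
t=load("t26");cr=cv2.resize(t["frame"][195:250,145:200],None,fx=10,fy=10);cv2.imwrite("pics/j.png",cv2.convertScaleAbs(cr,alpha=1.7))
cv2.imwrite("pics/j9.png",cv2.resize(w["frame"][160:290,250:380],None,fx=4.5,fy=4.5))
E
```

```text
coaster (array([608.00691869, 347.38506711]), np.float64(41.65192329148778))
lid [609.1 350.   61.2  56.3  35. ]
```

View pics/j9.png

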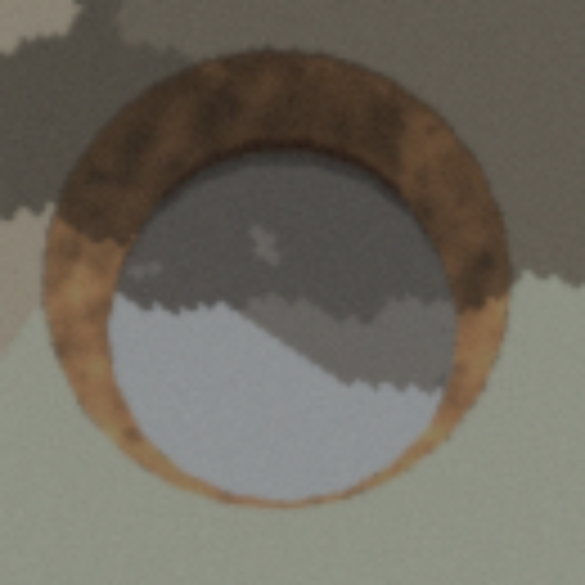

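View pics/j.png

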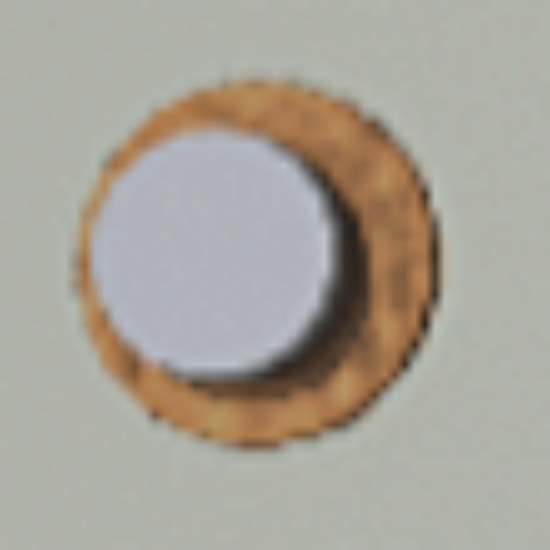

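```bash
python3 - <<'E'
from h import *
print(plane(load("w9"),(312.7,233.6),.04)*1000, plane(load("t26"),(145+21.2-.5,195+25.2-.5),.04)*1000,plane(load("t26"),(145+26-.5,195+26.1-.5),.006)*1000)
E
```

```text
[[607.00656838 348.15361163]] [[606.90767985 348.43427879]] [[607.8065228  346.50504914]]
```

```bash
python3 - <<'E'
from h import *
a,b=load("top0")["frame"],load("t26")["frame"]
print("rack diff",np.abs(a[145:195,285:365].astype(int)-b[145:195,285:365]).mean(), "polish hidden?")
s=bot.sense(); print(s["t"],s["force"]); bot.close_job()
E
```

```text
rack diff 1.3704166666666666 polish hidden?
47.8 [-0.8341616   0.13604188 -0.57035876]
the job is handed in; nothing more can be done
```

I took both piles apart, set every item on its own place, and handed the job in at 47.8 s. No grasp slipped and nothing had to be redone. At hand-in the arm was clear of everything, with the gripper open.

**Order:** I set the soap aside on the counter, then moved the jar to the coaster and the dish to the board. The soap went into the dish, then the pot onto the slab and the tin onto the mat.

**Final checks from the top and wrist pictures:**

| Item | Offset from the centre of its place | Lengthwise angle |
|---|---|---|
| Jar on coaster | about 2 mm | – |
| Dish on board | about 2 mm | within 1° |
| Soap in dish | about 2 mm | aligned in the top view |
| Tin on mat | about 1.5 mm | within 0.5° |
| Pot on slab | about 2.7 mm | – |

- **Upright and undisturbed:** everything stands flat and upright in the last scene picture. The rack looks unmoved: that part of the first and last top pictures differs only by about noise level.
- **Disagreements:**
  - The first automatic jar measurement gave an offset of about 4.6 mm. Its colour mask was clipped, and re-measuring by hand in two views gave about 2 mm.
  - The scene camera placed things 4–7 mm differently from the top and wrist cameras, which agreed with each other to 1–2 mm. I used the top and wrist values.
  - An automatic wrist-picture fit put the soap at −15.6° against the dish's −12°. Its outline came out too large, while the last top picture shows the two aligned.

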